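# Prise open the two-part glue kit and hold the dark cap off its jar

## Robot

A 7-joint arm with a two-finger parallel gripper is mounted at the origin on a cart in front of the work surface, level with it; the furniture and walls round the work are solid. World frame = base frame: x ahead of the robot, y to its left, z up, the work surface at z = 0. Lengths are in m, angles in rad, forces in N, time in s.
With the tool pointing down it reaches from about 0.425 to 0.875 m from the base axis. Payload 9.9 kg.
Tool frame: the origin (TCP) lies at the very end of the fingers, on their centre line; the grasp point (between the pads) lies 19 mm behind it; z points along the fingers, y is the direction in which the jaws open and shut (so a half turn about z gives the same grasp; the last joint's range is limited). The gripper opens to 85 mm and grips with 20 to 120 N. Pads are 22 mm wide; open, the fingers measure 114 mm over their backs; the gripper's body (76 mm by 85 mm) begins 54 mm behind the grasp point. The pads swing forward as they close: fully open they stand 13 mm farther back than shut.
Start: joints at [-1.205, 0.576, 0.025, 1.437, -0.015, 1.129, -0.057], TCP at [0.293, 0.608, 0.201] pointing down, gripper open.
Joint ranges: [-2.76, 2.76], [-0.34, 2.15], [-1.52, 1.57], [0.19, 2.46], [-1.09, 4.23], [0.17, 1.99], [-2.82, 2.82]. Speed limits (rad/s): [2.22, 2.22, 3.01, 3.01, 3.14, 3.14, 3.14].

## Interface

Orientations are given as a unit quaternion [x, y, z, w].
In Python, from cell import monitor, eyes, job, finder gives the robot as it stands.
- The arm moves only by the tool apply_moves, never from a script. Its argument "series" is a list of rows, each a list of 7 numbers: the turn, a rotation vector about the tool's x, y, z in rad, then the shift along the tool's x, y, z in m, then the closure in counts, from 0 (fully open) to 255 (shut). A call has 1 to 5 rows; each row is the pose to reach, as a shift and turn from the pose commanded when the call began, along the tool's axes at that moment; what a row does not reach only later rows make up. A row lasts 1/8 s, in which the tool goes at most 62.5 mm and 10.7 degrees, less where a joint would pass 70% of its speed; a pose out of reach is approached as far as the arm can. A call with a gripper value outside its range is refused whole. The fingers move at their own pace and stop on an object; the grip force is fixed at half the most. Time passes only in rows, so rows that repeat a pose let the fingers close. It gives the time, the measured TCP pose, the force and the opening at its end, in the units of the state.
- monitor.get_obs(): the state, without advancing time (a new reading comes with each control period).
- eyes.get_image(name): name is "scene" or "top" or "wrist"; returns the picture (480x640x3 uint8, blue, green, red); there is no depth.
- eyes.camera_info(name): a dict with "fx", "fy", "cx", "cy" (pixels), "k1" (the pictures are not rectified: a ray, as slopes to the right and down, at radius r is drawn at 1 + k1 r^2 times it, then the intrinsics apply), "view" (4x4, takes a point from world to camera coordinates); the wrist camera has in their place "tool_from_camera" (4x4, takes a point from camera to tool coordinates, whose origin is the TCP and whose axes are the flange's). Camera axes: x right, y up, looking along -z (the intrinsics and any distortion apply to the point x, -y, -z); pixel columns grow to the right and rows downward; lengths in m; the calibration is good to about 2 mm. A picture is of the moment at which its call begins: read the wrist's pose just before it. camera_info takes no time and is no camera call.
- job.close_job(): hands the job in, once; it reports no verdict.
Trained networks look in the newest picture that a camera, given by its name, has taken for a name from the list of things; names that differ only in an ending like _2 or _b are one class to them, and where a whole thing is asked for, a point or a joint stands for the part that bears it (a point fixed in the world has none). Each returns a list of dicts, best first, with "confidence" (0 to 1); they miss things now and then, are a little off and sometimes report something else, mostly with a low value. They report only what shows in the picture. A call takes as long as a camera call.
- finder.silhouettes(camera, label): "mask" (480x640 bool, what is visible of it) and "uv" ([column, row] in pixels, amid what is visible of it).
The state is a dict: "clock": time; "joint_pos": joint angles; "qvel": joint speeds; "joint_torque": joint torques, N m; "ee_pos": TCP position; "orientation": TCP orientation; "wrist_force": force on the tool from outside, world axes, zero at the start; "moment": the same for the moment, N m; "opening": finger opening in m.
Only numpy, scipy, OpenCV 4.12 (cv2) and the standard library are available. Lean on these libraries where they do the work, as an engineer would, in place of code of your own. Each camera call takes 0.05 s, during which the arm holds its last target.

## Task

Open the glue kit: lever up its hinged lid with the palette knife in the slot at the front, swing it right back until it stays open, and lay the knife down on the table. Then unscrew the dark cap; one of the two jars has a left-hand thread so that the caps cannot be swapped and nobody remembers which, so try it both ways, lift it off and finish while still holding it, upright and well clear above its own jar so that drips fall back in. Leave the white-capped jar shut and everything else where it is.

Things in the scene. Friction and masses are not known exactly. Their poses are not given: they have to be found in the camera images.
- case: Two-jar glue kit, fixed on the table: dark tray to 30 mm, pale grey hinged lid from 30 to 78 mm; 104 mm deep (x) x 150 mm wide (y). Origin: centre of its underside, on the table. Its -x side is the front with the pry slot (front face at x = -52 mm), +x the back with the hinge. Inside, the jars stand 37 mm either side of the middle (y = -37 and +37 mm), x = 0.
- pry_slot (a point): Inner end of the pry slot at the case's front face, 31 mm above the table, in mid-width. The slot is 60 mm wide, 6 mm high, too narrow for fingers: between a ledge of the tray (top 28 mm above the table) and the lip of the lid (underside 34 mm). Both stick out 10 mm, their noses bent apart for 6 mm more. A 2 mm blade goes in until it stops at the front face.
- case_lid (a joint): Angle of the case's lid about its hinge at the back, rad: 0 shut, grows as it opens, stop at 1.85 (leaning back). The hinge is stiff (0.1 N m): the lid stays where it is left. About 1.5 N upward at the lip starts it.
- lid_lip (a point): Underside of the lid's lip near its front edge, in the middle of its width: 113 mm in front of the hinge line and 2 mm above it with the lid shut; moves with the lid.
- lid_hinge (a point): Middle of the hinge line at the back of the case, 32 mm above the table, 52 mm behind the case's origin; the line runs along the case's y.
- knife: Palette knife lying flat: wooden handle 86 x 15 x 13 mm (length, width, height), steel blade 18 mm wide, 2 mm thick; 60 g. x runs to the tip, z up. Origin on the underside level of the handle, below the root of the blade; handle from x = -88 to -2 mm, tip at x = +62 mm; the blade lies 5.5 to 7.5 mm above the handle's underside.
- knife_tip (a point): Tip of the knife's blade.
- knife_grip (a point): Place to grip the knife: front part of its handle, 80 mm behind the tip, at blade height; grip across the 15 mm width.
- jar_dark: White plastic jar with the dark cap, either the left or the right one in the case, fixed in its well: square body 44 x 44 mm whose flat top is 38 mm above the table, round neck 21 mm across up to 66 mm above the table. Origin: centre of its underside, 6 mm above the table; z up.
- cap_dark: Dark (near black) ribbed screw cap of that jar, 45 mm across, 24 mm high, 45 g. Origin: centre of its open underside, 46 mm above the table while on; z up its axis. On at its closed stop: the wrong way it turns under 5 degrees, the right way easily. Whether its thread is right-hand (loosens anticlockwise from above) or left-hand changes and cannot be seen.
- cap_dark_top (a point): Centre of the dark cap's top, 24 mm above its origin. Three lugs under ramps hold the cap: turned the right way from its closed stop it is free to lift from 50 degrees on and meets the next stop at about 78; lift it straight up at about 64 degrees (1.12 rad). It need not be raised while turning; it is wholly off 15 mm up.
- jar_white: The other jar, the same but for its white cap; 74 mm beside the dark one.
- cap_white: White cap of the other jar, the same size; to be left on.
- tape_measure: Bystander: round yellow tape measure 52 x 69 x 20 mm; origin at the centre of its underside.
- marker: Bystander: purple felt marker lying, 14 x 132 x 16 mm; origin at the centre of its underside.
- scissors: Bystander: scissors with red handles, 87 x 199 x 9 mm; origin at the centre of the underside.
- card_packet: Bystander: banded packet of cards 56 x 85 x 17 mm; origin at the centre of its underside.
- pin_tin: Bystander: round pin tin with a red lid, 62 mm across, 25 mm high; origin at the centre of its underside.

How it is judged:
By the outcome, as a careful person would: the job done as asked, in the order asked, and still so for the second after the job is handed in, while the arm keeps its last pose, push and grip.
It also fails if it takes over 61 s, if anything falls off the work surface, if the arm or the gripper's body presses on something with over 40 N, if the wrist force passes 120 N, or if a joint passes its speed limit or range.

## Working session

There is one attempt and no reset: what is moved stays moved. The work goes in short steps, Python scripts to look and compute and a tool call to move; the robot and the scene stay as the last step left them, time stands still between calls to the robot, and variables do not carry over. Pictures are saved under pics/ and viewed, and the job is handed in when it is done.

Besides the shell and the picture viewer there is one more tool, called after ">>>" as name(argument=value, ...), one argument or row to a line, values as JSON. apply_moves: Moves the arm, as the interface text tells. Its arguments: {"type":"object","properties":{"series":{"type":"array"}},"required":["series"]}

```bash
ls; mkdir -p pics
cat > h.py <<'E'
import numpy as np, cv2
from scipy.spatial.transform import Rotation as R
from cell import monitor, eyes, job, finder
def cam(name, obs=None):
    i=eyes.camera_info(name)
    if name=='wrist':
        T=np.eye(4);T[:3,:3]=R.from_quat(obs['orientation']).as_matrix();T[:3,3]=obs['ee_pos']
        i['c2w']=T@np.array(i['tool_from_camera'])
    else: i['c2w']=np.linalg.inv(np.array(i['view']))
    return i
def ray(i,uv):
    K=np.array([[i['fx'],0,i['cx']],[0,i['fy'],i['cy']],[0,0,1]])
    p=cv2.undistortPoints(np.array([[uv]],float),K,np.array([i['k1'],0,0,0.]))[0,0]
    d=i['c2w'][:3,:3]@np.array([p[0],-p[1],-1]); return i['c2w'][:3,3],d
def onz(i,uv,z):
    o,d=ray(i,uv); return o+d*(z-o[2])/d[2]
def proj(i,P):
    P=np.atleast_2d(P); w=np.linalg.inv(i['c2w']); q=P@w[:3,:3].T+w[:3,3]
    s=np.stack([q[:,0]/-q[:,2],-q[:,1]/-q[:,2]],1); r2=(s**2).sum(1,keepdims=True)
    s=s*(1+i['k1']*r2); return s*[i['fx'],i['fy']]+[i['cx'],i['cy']]
E
python3 - <<'E'
from h import *
np.set_printoptions(precision=4,suppress=True)
o=monitor.get_obs(); print(o)
for n in ['top','scene']:
    cv2.imwrite(f'pics/{n}0.png',eyes.get_image(n)); i=cam(n); print(n,{k:i[k] for k in ['fx','fy','cx','cy','k1']},i['c2w'])
i=cam('top')
for l,z in [('case',.06),('knife',.008),('tape_measure',.01),('marker',.01),('scissors',.005),('card_packet',.01),('pin_tin',.02)]:
    r=finder.silhouettes('top',l)
    for q in r[:2]:
        m=q['mask']; c=cv2.minAreaRect(np.argwhere(m)[:,::-1].astype(np.float32))
        b=[onz(i,p,z) [:2] for p in cv2.boxPoints(c)]
        print(l,q['confidence'],q['uv'],onz(i,c[0],z)[:2],'box',np.round(b,3).tolist())
E
```

```text
pics
{'clock': 0.0, 'joint_pos': array([-1.2048,  0.5765,  0.0248,  1.4379, -0.015 ,  1.129 , -0.0565]), 'qvel': array([ 0.0013,  0.001 ,  0.0009,  0.0019, -0.0023,  0.0005,  0.0005]), 'joint_torque': array([  0.0005, -76.5788,   2.2508, -28.5945,   0.0154,   0.0132,
         0.    ]), 'ee_pos': array([0.2932, 0.6074, 0.2005]), 'orientation': array([ 0.223 ,  0.9748, -0.0008, -0.0002]), 'wrist_force': array([0.5941, 0.5758, 0.2074]), 'moment': array([-0.0479, -0.0108, -0.1164]), 'opening': 0.08560242018203805}
top {'fx': 619.5047935094544, 'fy': 619.5047935094544, 'cx': 321.9580589099344, 'cy': 239.0716213616309, 'k1': 0.029801704381763185} [[-0.0218  0.9949 -0.0982  0.4383]
 [-0.9996 -0.0235 -0.0164  0.0307]
 [-0.0186  0.0978  0.995   1.3091]
 [ 0.      0.      0.      1.    ]]
scene {'fx': 563.2006165289212, 'fy': 563.2006165289212, 'cx': 318.6626867913164, 'cy': 244.63399918380358, 'k1': -0.1630567562257943} [[ 0.5142  0.6248 -0.5875 -0.2515]
 [-0.8576  0.3841 -0.3422 -0.4455]
 [ 0.0118  0.6798  0.7333  1.0918]
 [ 0.      0.      0.      1.    ]]
case 0.89 [313.7, 206.2] [0.6278 0
[... 311 characters left out ...]
marker 0.59 [477.1, 317.2] [ 0.3912 -0.2571] box [[0.455, -0.244], [0.457, -0.259], [0.328, -0.27], [0.327, -0.255]]
scissors 0.8 [474.0, 254.7] [ 0.556  -0.2758] box [[0.501, -0.205], [0.645, -0.272], [0.611, -0.347], [0.468, -0.28]]
scissors 0.21 [472.9, 320.7] [ 0.391  -0.2588] box [[0.456, -0.245], [0.458, -0.261], [0.326, -0.272], [0.324, -0.256]]
card_packet 0.79 [197.2, 188.5] [0.6776 0.3181] box [[0.704, 0.367], [0.715, 0.278], [0.651, 0.269], [0.64, 0.358]]
card_packet 0.33 [180.3, 223.3] [0.6067 0.351 ] box [[0.639, 0.384], [0.637, 0.318], [0.575, 0.318], [0.577, 0.384]]
pin_tin 0.65 [180.9, 222.3] [0.6065 0.3475] box [[0.637, 0.379], [0.635, 0.316], [0.576, 0.316], [0.578, 0.379]]
```

View pics/top0.png

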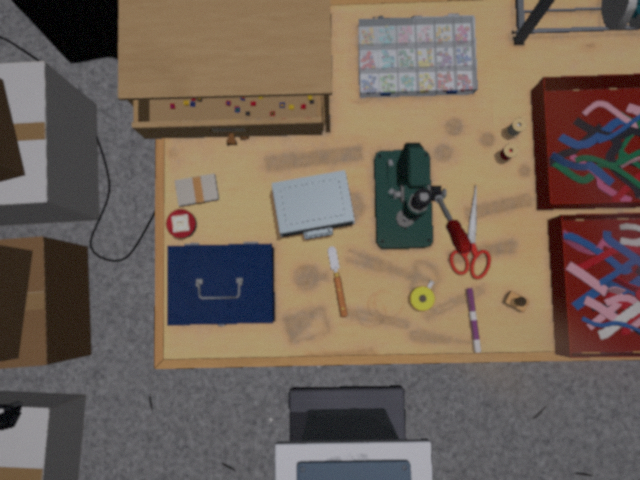

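View pics/scene0.png

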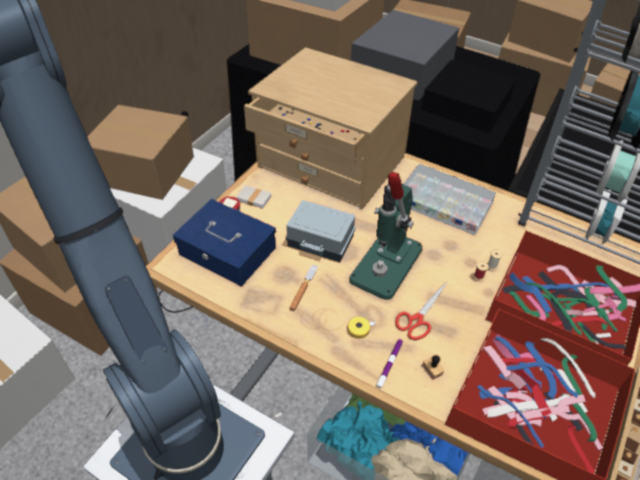

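```bash
cat >> h.py <<'E'
def plan(P,Rt=None,obs=None,ref=None):
    """rotvec+shift in tool axes from current measured pose (or ref=(p,q))"""
    if ref is None:
        o=obs or monitor.get_obs(); ref=(o['ee_pos'],o['orientation'])
    R0=R.from_quat(ref[1]); s=R0.inv().apply(np.array(P)-ref[0])
    rv=(R0.inv()*Rt).as_rotvec() if Rt is not None else np.zeros(3)
    return np.round(np.r_[rv,s],4)
def down(jaw):  # tool z down, tool y (jaw) at world angle jaw
    y=np.array([np.cos(jaw),np.sin(jaw),0]);z=np.array([0,0,-1.]);x=np.cross(y,z)
    return R.from_matrix(np.stack([x,y,z],1))
E
python3 - <<'E'
from h import *
np.set_printoptions(precision=4,suppress=True)
print(eyes.camera_info('wrist'))
p=[0.47,0.05,0.36]
print(plan(p,down(np.radians(99))))
i=cam('top');print(proj(i,[.293,.607,.2]), [onz(i,p,0.0)[:2] for p in [(168,250),(272,325)]])
E
```

```text
{'fx': 332.14183503814564, 'fy': 332.14183503814564, 'cx': 322.7123888498468, 'cy': 242.08379936923498, 'k1': 0.0041294361618599545, 'tool_from_camera': array([[ 0.0004,  0.9572,  0.2895,  0.0736],
       [ 1.    , -0.0002, -0.0009, -0.0009],
       [-0.0008,  0.2895, -0.9572, -0.172 ],
       [ 0.    ,  0.    ,  0.    ,  1.    ]])}
[-0.0001 -0.0001 -0.6069 -0.4015 -0.4256 -0.1586]
[[  7.6829 390.7678]] [array([0.5519, 0.38  ]), array([0.389 , 0.1609])]
```

>>> apply_moves(
  series=[
    [0,0,-0.607,-0.4,-0.425,-0.16,0],
    [0,0,-0.607,-0.4,-0.425,-0.16,0],
    [0,0,-0.607,-0.4,-0.425,-0.16,0],
    [0,0,-0.607,-0.4,-0.425,-0.16,0],
    [0,0,-0.607,-0.4,-0.425,-0.16,0],
  ],
)

```text
clock: 1.08
ee_pos: [0.3846, 0.3184, 0.2848]
orientation: [-0.079, 0.997, 0.0, 0.0]
wrist_force: [0.6, 0.6, 0.0]
opening: 0.0853
```

Run:
```python
from h import *
print(monitor.get_obs()); print(plan([0.47,0.05,0.36],down(np.radians(99))))
```

```text
{'clock': 1.075, 'joint_pos': array([-0.71953262,  0.24208151, -0.08522861,  1.75199934,  0.02255333,
        1.14770287,  0.91684355]), 'qvel': array([ 0.71027176, -0.41937716,  0.18308679,  0.22813591, -0.0949204 ,
        0.17622894,  0.88820898]), 'joint_torque': array([-7.63839573e+00, -4.82254350e+01, -1.96734332e+00, -2.82082593e+01,
       -4.41767508e-02, -1.28356889e-01, -1.62036963e+00]), 'ee_pos': array([0.38461512, 0.31838837, 0.28478143]), 'orientation': array([-7.87088765e-02,  9.96897571e-01,  1.89324914e-04,  3.32413992e-04]), 'wrist_force': array([0.61879728, 0.5854949 , 0.01972702]), 'moment': array([-0.00767033, -0.04470069,  0.02561245]), 'opening': 0.08531867466685465}
[ 0.0003  0.0007  0.0005 -0.0423 -0.2784 -0.0753]
```

>>> apply_moves(
  series=[
    [0,0,0,-0.04,-0.265,-0.07,0],
    [0,0,0,-0.04,-0.265,-0.07,0],
    [0,0,0,-0.04,-0.265,-0.07,0],
    [0,0,0,-0.04,-0.265,-0.07,0],
    [0,0,0,-0.04,-0.265,-0.07,0],
  ],
)

```text
clock: 1.7
ee_pos: [0.4659, 0.0611, 0.3553]
orientation: [-0.076, 0.997, -0.0, 0.001]
wrist_force: [-0.1, 1.5, -0.7]
opening: 0.0858
```

>>> apply_moves(
  series=[
    [0,0,0,0,0,0,0],
    [0,0,0,0,0,0,0],
  ],
)

```text
clock: 1.95
ee_pos: [0.4647, 0.066, 0.3538]
orientation: [-0.079, 0.997, 0.0, -0.0]
wrist_force: [0.5, 0.6, -0.3]
opening: 0.0855
```

Run:
```python
from h import *
o=monitor.get_obs(); print(o['ee_pos'],o['orientation'],o['qvel'])
im=eyes.get_image('wrist'); cv2.imwrite('pics/w1.png',im); i=cam('wrist',o)
for l,z in [('case',.078),('knife',.008)]:
    for q in finder.silhouettes('wrist',l)[:2]:
        m=q['mask']; c=cv2.minAreaRect(np.argwhere(m)[:,::-1].astype(np.float32))
        print(l,q['confidence'],q['uv'],np.round(cv2.boxPoints(c),1).tolist(),'box',np.round([onz(i,p,z)[:2] for p in cv2.boxPoints(c)],4).tolist())
        np.save(f'{l}_w1.npy',m)
```

```text
[0.46467339 0.06595458 0.35381769] [-7.90373068e-02  9.96871609e-01  2.42540132e-04 -2.01952579e-04] [-1.32359412e-02  3.02227180e-03 -7.22103342e-03  1.60038996e-03
  3.57181622e-05  1.09993160e-03  2.07900899e-03]
case 0.6 [307.3, 301.6] [[253.60000610351562, 259.70001220703125], [357.3999938964844, 257.8999938964844], [358.8999938964844, 341.8999938964844], [255.10000610351562, 343.79998779296875]] box [[0.5669, -0.0182], [0.5408, 0.128], [0.6761, 0.1562], [0.7046, -0.0023]]
knife 0.84 [291.6, 191.6] [[286.8999938964844, 147.0], [298.0, 146.8000030517578], [300.29998779296875, 241.89999389648438], [289.1000061035156, 242.1999969482422]] box [[0.4078, 0.0023], [0.4048, 0.0187], [0.5518, 0.0426], [0.5551, 0.0248]]
```

View pics/w1.png

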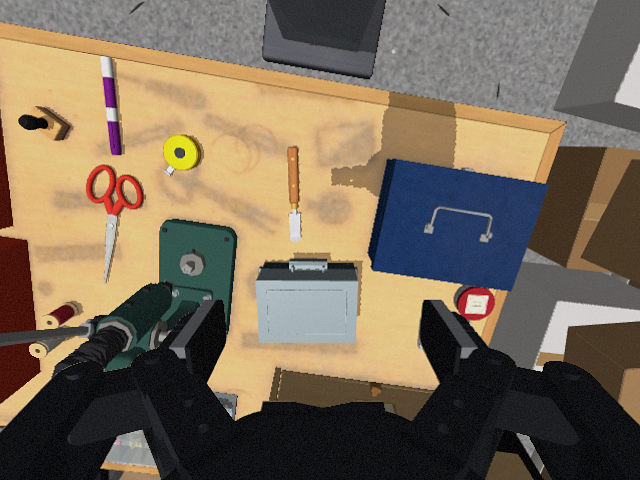

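Run:
```python
from h import *
im=cv2.imread('pics/w1.png'); c=im[135:355,230:380]; cv2.imwrite('pics/w1z.png',cv2.resize(c,None,fx=2.7,fy=2.7,interpolation=cv2.INTER_CUBIC)[:600])
i=cam('wrist',monitor.get_obs())
m=np.load('knife_w1.npy'); pts=np.array([onz(i,(u,v),.007)[:2] for v,u in np.argwhere(m)])
c=pts.mean(0);w,V=np.linalg.eigh(np.cov((pts-c).T));d=V[:,1]*np.sign(V[0,1]);s=(pts-c)@d
print('knife yaw',np.degrees(np.arctan2(d[1],d[0])),'tip',c+d*s.max(),'end',c+d*s.min(),s.max()-s.min())
for uv in [(160,222),(237,226),(160,330),(228,330)]: print(uv,onz(i,uv,.02)[:2])
```

```text
knife yaw 9.279908909185 tip [0.5535908  0.03382809] end [0.40655801 0.00980348] 0.14898262812507476
(160, 222) [ 0.55059905 -0.1774541 ]
(237, 226) [ 0.53792684 -0.05843581]
(160, 330) [ 0.74369467 -0.17366418]
(228, 330) [ 0.72521258 -0.05791901]
```

View pics/w1z.png

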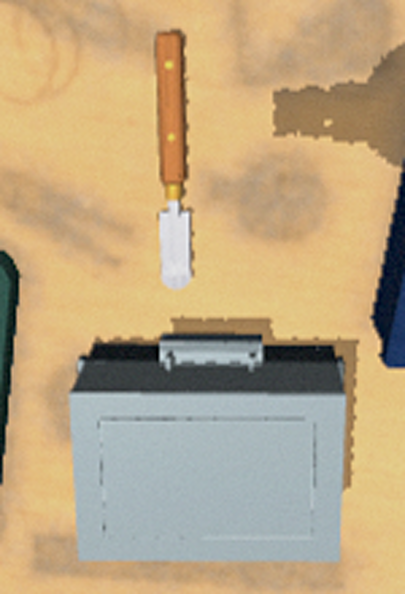

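Run:
```python
from h import *
from scipy.optimize import least_squares
np.set_printoptions(precision=4,suppress=True)
o=monitor.get_obs();i=cam('wrist',o)
uv=np.array([(255.9,280.2),(358.1,279.8),(355.9,342.4),(259.6,343.1)])
mod=np.array([[-52,-75,78],[-52,75,78],[52,75,78],[52,-75,78]])/1000
def W(p,m):
    c,s=np.cos(p[2]),np.sin(p[2]); return np.c_[m[:,0]*c-m[:,1]*s+p[0],m[:,0]*s+m[:,1]*c+p[1],m[:,2]]
f=lambda p:(proj(i,W(p,mod))-uv).ravel()
r=least_squares(f,[.62,.07,.15]);print(r.x,np.degrees(r.x[2]),r.fun)
p=r.x
pts=W(p,np.array([[-52,0,31],[-68,0,31],[52,0,32]])/1000);print(pts)
print(proj(i,pts), (230+np.array([210])/2.7,135+350/2.7))
# in top view too
ti=cam('top');t=cv2.imread('pics/top0.png')
for q in proj(ti,W(p,mod)): cv2.circle(t,tuple(int(round(a)) for a in q),1,(0,0,255),-1)
tip=np.array([.5536,.0338,.0065])
for q in proj(ti,np.array([tip,[.4066,.0098,.0065]])): cv2.circle(t,tuple(int(round(a)) for a in q),1,(0,0,255),-1)
cv2.imwrite('pics/top0m.png',cv2.resize(t[160:330,250:450],None,fx=3.5,fy=3.5,interpolation=cv2.INTER_CUBIC))
y=np.radians(9.28); d=np.array([np.cos(y),np.sin(y),0]); g=tip-.08*d
print('grip',g)
print(plan([g[0],g[1],.08],down(y+np.pi/2),o), plan([g[0],g[1],.002],down(y+np.pi/2),o))
```

```text
[0.6378 0.0703 0.1624] 9.306237069151969 [-0.4799  0.2891  0.1427  0.403   0.4496 -0.1486 -0.0915 -0.571 ]
[[0.5865 0.0619 0.031 ]
 [0.5707 0.0593 0.031 ]
 [0.6892 0.0788 0.032 ]]
[[308.1601 268.5625]
 [308.0058 259.1057]
 [309.0758 326.5533]] (array([307.7778]), 264.6296296296296)
grip [0.4746 0.0209 0.0065]
[ 0.0002 -0.0006 -0.0025 -0.0028 -0.0464  0.2737] [ 0.0002 -0.0006 -0.0025 -0.0029 -0.0464  0.3517]
```

View pics/top0m.png

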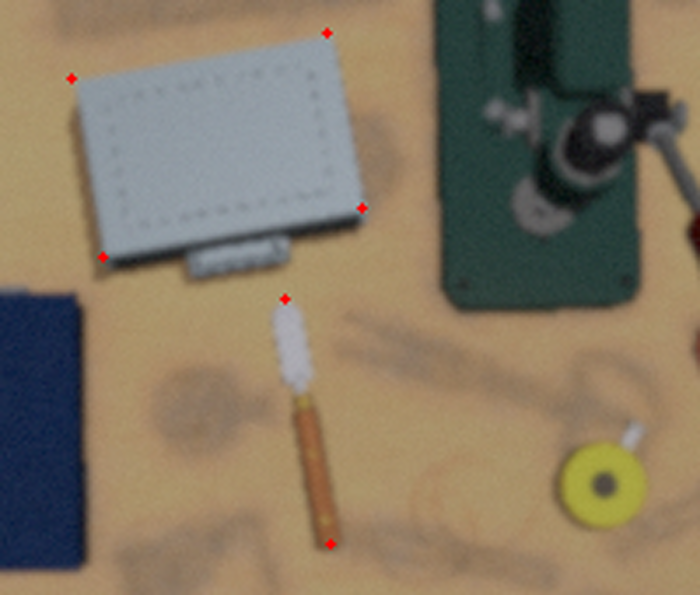

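>>> apply_moves(
  series=[
    [0,0,-0.0025,-0.003,-0.046,0.06,100],
    [0,0,-0.0025,-0.003,-0.046,0.12,100],
    [0,0,-0.0025,-0.003,-0.046,0.18,100],
    [0,0,-0.0025,-0.003,-0.046,0.24,100],
    [0,0,-0.0025,-0.003,-0.046,0.28,100],
  ],
)

```text
clock: 2.72
ee_pos: [0.4741, 0.0209, 0.0716]
orientation: [-0.081, 0.997, 0.0, -0.001]
wrist_force: [1.1, 0.0, 0.5]
opening: 0.0519
```

>>> apply_moves(
  series=[
    [0,0,0,0,0,0.02,100],
    [0,0,0,0,0,0.02,100],
  ],
)

```text
clock: 2.98
ee_pos: [0.4741, 0.0207, 0.0527]
orientation: [-0.08, 0.997, 0.0, -0.002]
wrist_force: [-0.5, -0.7, 1.2]
opening: 0.0521
```

Run:
```python
from h import *
o=monitor.get_obs(); print(o['ee_pos'],o['orientation'],o['opening'],o['wrist_force'])
cv2.imwrite('pics/w2.png',eyes.get_image('wrist'));i=cam('wrist',o)
for l,z in [('knife',.007)]:
    for q in finder.silhouettes('wrist',l)[:1]:
        m=q['mask'];print(q['confidence'])
        pts=np.array([onz(i,(u,v),.007)[:2] for v,u in np.argwhere(m)])
        c=pts.mean(0);w,V=np.linalg.eigh(np.cov((pts-c).T));d=V[:,1]*np.sign(V[0,1]);s=(pts-c)@d
        print('knife yaw',np.degrees(np.arctan2(d[1],d[0])),'tip',c+d*s.max(),'end',c+d*s.min(),s.max()-s.min())
y=np.radians(9.28)
print(plan([.4746,.0209,.002],down(y+np.pi/2),o))
```

```text
[0.47405395 0.02071881 0.05271306] [-8.04654283e-02  9.96755936e-01  4.14761590e-05 -1.70797120e-03] 0.05208477512090372 [-0.45270664 -0.70598255  1.19558544]
0.86
knife yaw 9.28030628730414 tip [0.55276796 0.03351305] end [0.40467587 0.0093143 ] 0.15005614358973746
[ 0.0004 -0.0034 -0.0009 -0.0007  0.0001  0.0507]
```

View pics/w2.png

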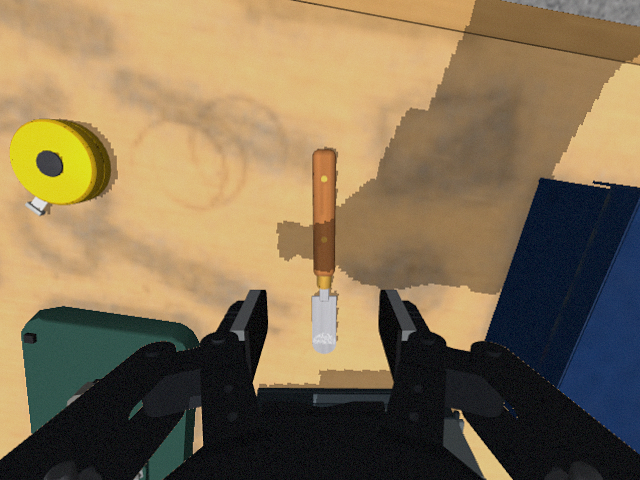

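>>> apply_moves(
  series=[
    [0,0,0,0,0,0.03,100],
    [0,0,0,0,0,0.05,100],
    [0,0,0,0,0,0.05,180],
    [0,0,0,0,0,0.05,255],
    [0,0,0,0,0,0.05,255],
  ],
)

```text
clock: 3.7
ee_pos: [0.476, 0.0201, 0.0051]
orientation: [-0.08, 0.997, 0.0, 0.001]
wrist_force: [-0.3, -0.1, -0.3]
opening: 0.0003
```

>>> apply_moves(
  series=[
    [0,0,0,0,0,0,255],
    [0,0,0,0,0,0,255],
    [0,0,0,0,0,0,255],
  ],
)

```text
clock: 4.08
ee_pos: [0.4752, 0.02, 0.0041]
orientation: [-0.08, 0.997, 0.0, 0.0]
wrist_force: [-0.5, -0.7, -0.1]
opening: 0.0002
```

Run:
```python
from h import *
cv2.imwrite('pics/w3.png',eyes.get_image('wrist'))
```

```text
(no output)
```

View pics/w3.png

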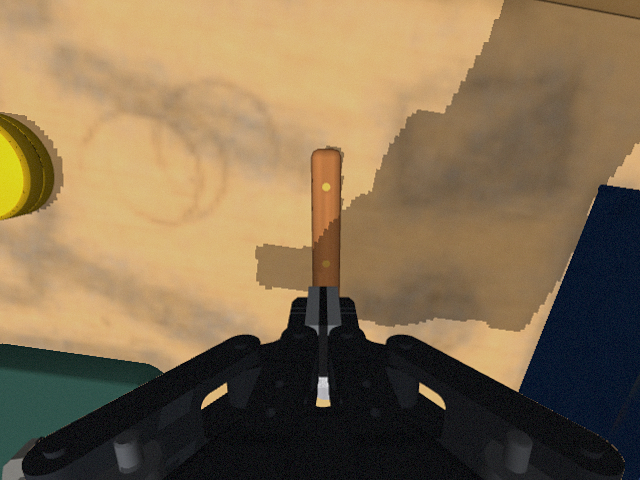

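Run:
```python
from h import *
o=monitor.get_obs();i=cam('wrist',o);print(o['opening'],o['ee_pos'])
y=np.radians(9.28);d=np.array([np.cos(y),np.sin(y),0]);n=np.array([-d[1],d[0],0]);tip=np.array([.5528,.0335,0])
for z in (.013,): print(proj(i,[tip-.150*d+[0,0,z],tip-.1*d+.0075*n+[0,0,z],tip-.1*d-.0075*n+[0,0,z]]))
im=cv2.imread('pics/w3.png');cv2.imwrite('pics/w3z.png',cv2.resize(im[270:420,250:400],None,fx=4,fy=4,interpolation=cv2.INTER_CUBIC))
s=eyes.get_image('scene');cv2.imwrite('pics/s3.png',cv2.resize(s[200:340,230:430],None,fx=4,fy=4,interpolation=cv2.INTER_CUBIC))
```

```text
-0.0003004016900076479 [0.47522684 0.0200069  0.0040431 ]
[[325.58048379 147.74817818]
 [340.05722189 248.47973947]
 [310.98277908 248.5377957 ]]
```

View pics/w3z.png

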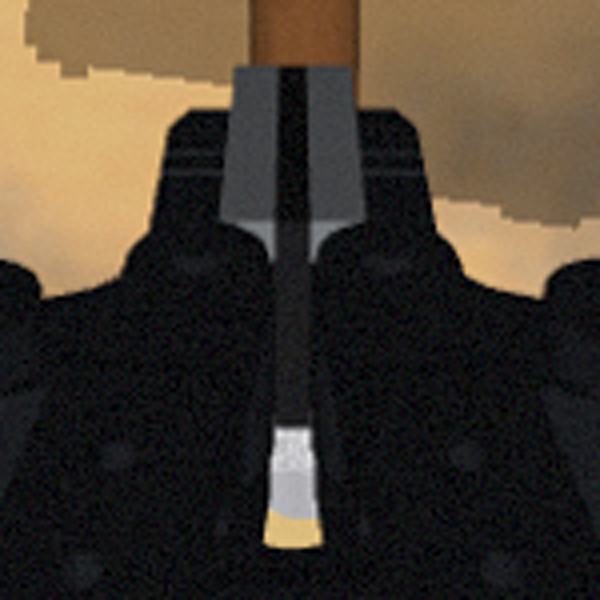

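View pics/s3.png

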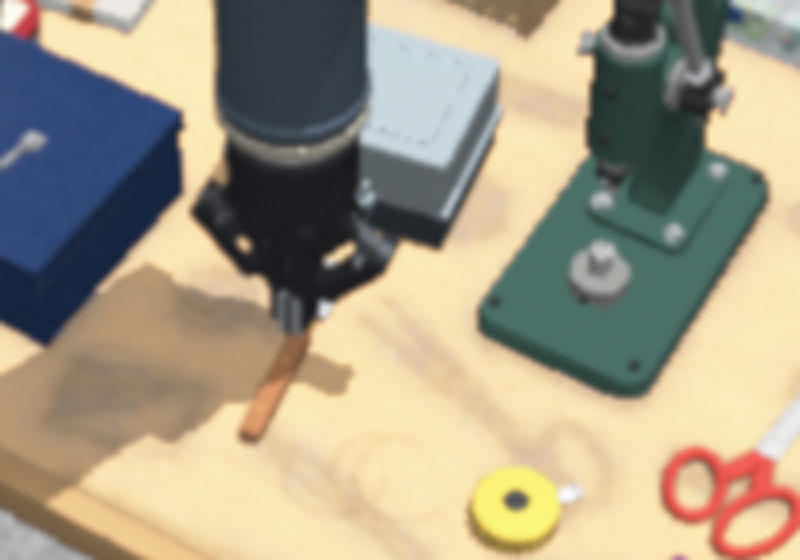

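Run:
```python
from h import *
o=monitor.get_obs();i=cam('wrist',o);Rm=R.from_quat(o['orientation'])
for z in (-.02,-.01,0,.01): print(z,proj(i,o['ee_pos']+Rm.apply([[.011,0,z],[.011,.0058,z],[-.011,0,z]])).round(1).tolist())
```

```text
-0.02 [[324.1, 275.2], [335.9, 275.2], [324.0, 315.1]]
-0.01 [[324.0, 267.8], [335.1, 267.8], [324.0, 305.9]]
0 [[323.9, 261.2], [334.5, 261.2], [323.9, 297.5]]
0.01 [[323.9, 255.3], [333.9, 255.3], [323.8, 290.0]]
```

>>> apply_moves(
  series=[
    [0,0,0,0,0,0,130],
    [0,0,0,0,0,0,130],
    [0,0,0,0,0,0.003,130],
    [0,0,0,0,0,0.003,130],
  ],
)

```text
clock: 4.68
ee_pos: [0.4751, 0.02, 0.0008]
orientation: [-0.08, 0.997, -0.0, -0.0]
wrist_force: [-0.8, -0.1, 0.3]
opening: 0.0418
```

Run:
```python
from h import *
o=monitor.get_obs();print(o['opening'],o['ee_pos'],o['wrist_force'])
im=eyes.get_image('wrist');cv2.imwrite('pics/w4.png',im)
s=eyes.get_image('scene');cv2.imwrite('pics/s4.png',cv2.resize(s[230:330,250:390],None,fx=5,fy=5,interpolation=cv2.INTER_CUBIC))
```

```text
0.041847617411679756 [0.47505572 0.01996467 0.00075918] [-0.77274998 -0.11332034  0.26140333]
```

View pics/w4.png

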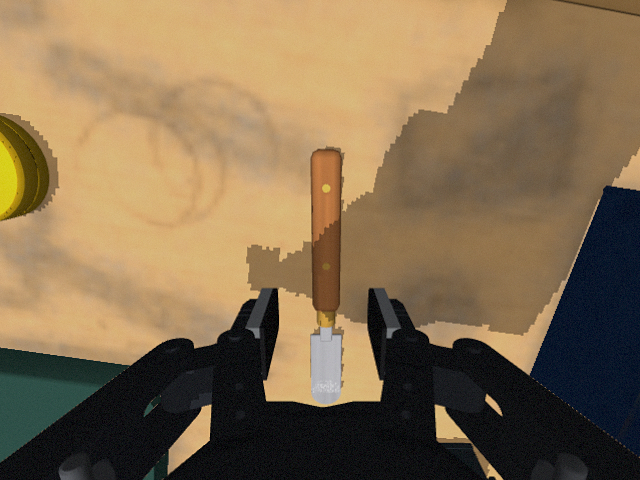

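View pics/s4.png

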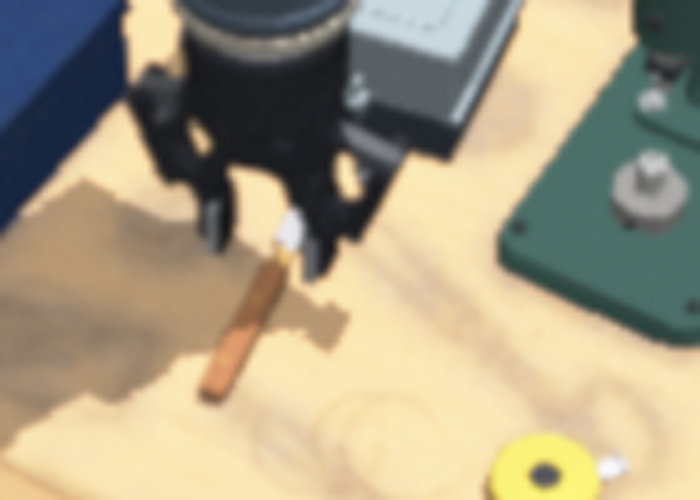

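Run:
```python
from h import *
o=monitor.get_obs();i=cam('scene');Rm=R.from_quat(o['orientation'])
s=eyes.get_image('scene');s=cv2.resize(s[230:330,250:390],None,fx=5,fy=5,interpolation=cv2.INTER_CUBIC)
for z,c in ((0,(0,0,255)),(-.015,(0,255,0)),(-.03,(255,0,0))):
  for y in (-.021,.021):
    for x in (-.011,.011):
      p=(proj(i,o['ee_pos']+Rm.apply([x,y,z]))[0]-[250,230])*5; cv2.circle(s,tuple(p.astype(int)),3,c,-1)
cv2.imwrite('pics/s4b.png',s)
```

```text
(no output)
```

View pics/s4b.png

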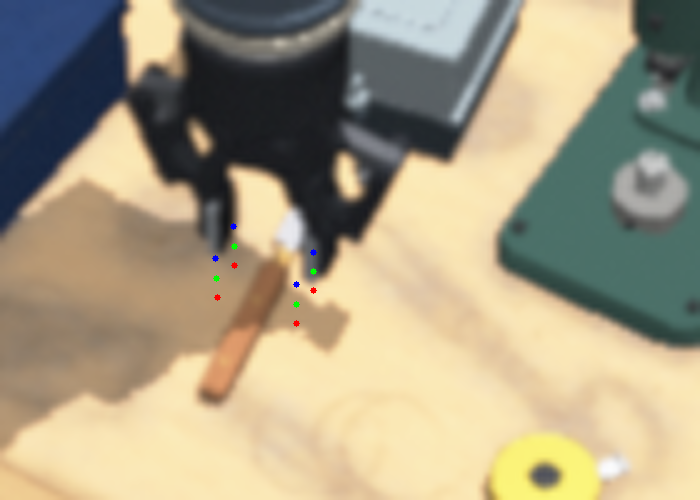

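>>> apply_moves(
  series=[
    [0,0,0,0,0,0.003,130],
    [0,0,0,0,0,0.003,130],
  ],
)

```text
clock: 5.08
ee_pos: [0.4751, 0.02, -0.0022]
orientation: [-0.08, 0.997, -0.0, -0.0]
wrist_force: [0.5, 0.0, -0.6]
opening: 0.0419
```

>>> apply_moves(
  series=[
    [0,0,0,0,0,0.003,130],
    [0,0,0,0,0,0.003,130],
  ],
)

```text
clock: 5.32
ee_pos: [0.4751, 0.02, -0.0052]
orientation: [-0.08, 0.997, -0.0, -0.0]
wrist_force: [-1.7, -0.8, 0.4]
opening: 0.042
```

Run:
```python
from h import *
o=monitor.get_obs();print(o['opening'],o['ee_pos'],o['wrist_force'])
im=eyes.get_image('wrist');cv2.imwrite('pics/w5.png',im)
```

```text
0.042042180170335786 [ 0.47505555  0.01997627 -0.00520502] [-1.67846255 -0.76140237  0.43473977]
```

View pics/w5.png

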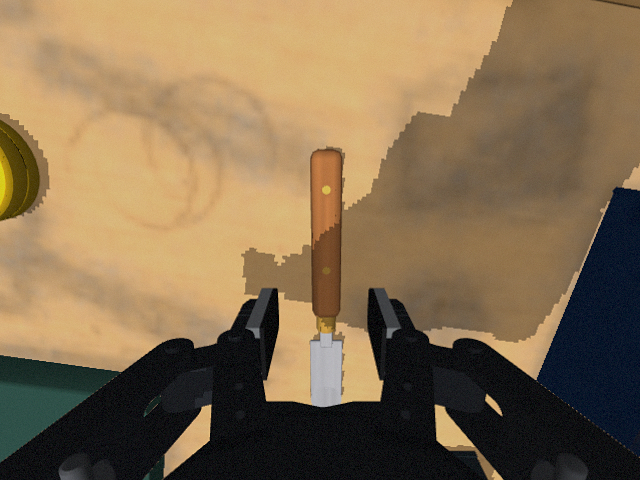

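>>> apply_moves(
  series=[
    [0,0,0,0,0,0.006,130],
    [0,0,0,0,0,0.01,130],
    [0,0,0,0,0,0.01,130],
  ],
)

```text
clock: 5.75
ee_pos: [0.4749, 0.02, -0.0154]
orientation: [-0.08, 0.997, -0.0, -0.0]
wrist_force: [0.3, 0.4, 0.4]
opening: 0.0418
```

>>> apply_moves(
  series=[
    [0,0,0,0,0,0.004,130],
    [0,0,0,0,0,0.004,130],
  ],
)

```text
clock: 6.0
ee_pos: [0.4751, 0.02, -0.0192]
orientation: [-0.08, 0.997, -0.0, -0.0]
wrist_force: [-0.2, 0.0, -0.7]
opening: 0.0417
```

>>> apply_moves(
  series=[
    [0,0,0,0,0,0,160],
    [0,0,0,0,0,0,160],
    [0,0,0,0,0,0,160],
  ],
)

```text
clock: 6.38
ee_pos: [0.4753, 0.02, -0.0189]
orientation: [-0.08, 0.997, -0.0, 0.0]
wrist_force: [0.9, -0.8, -0.5]
opening: 0.0316
```

Run:
```python
from h import *
o=monitor.get_obs();print(o['opening'],o['ee_pos'],o['wrist_force'])
im=eyes.get_image('wrist');cv2.imwrite('pics/w6.png',im)
s=eyes.get_image('scene');cv2.imwrite('pics/s6.png',cv2.resize(s[230:330,250:390],None,fx=5,fy=5,interpolation=cv2.INTER_CUBIC))
```

```text
0.03159615922159649 [ 0.47527161  0.01996485 -0.0189066 ] [ 0.8595823  -0.76000258 -0.5023123 ]
```

View pics/w6.png

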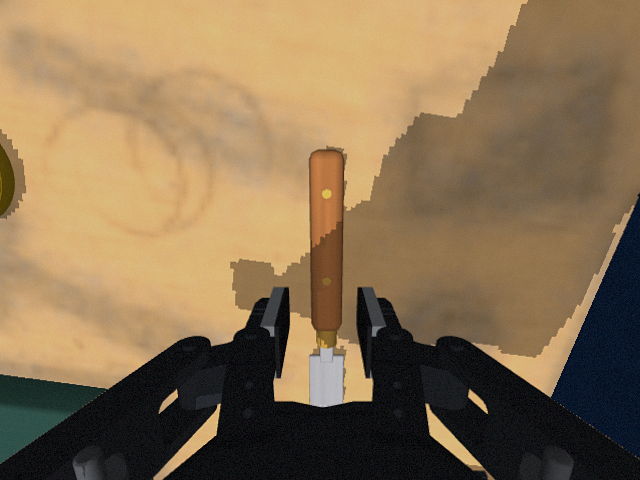

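View pics/s6.png

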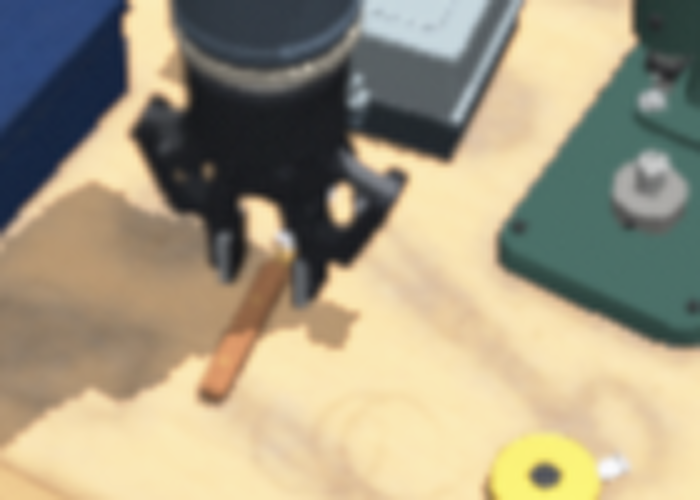

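>>> apply_moves(
  series=[
    [0,0,0,0,0,0.005,160],
    [0,0,0,0,0,0.009,160],
    [0,0,0,0,0,0.009,160],
  ],
)

```text
clock: 6.85
ee_pos: [0.4749, 0.02, -0.0284]
orientation: [-0.08, 0.997, -0.0, -0.0]
wrist_force: [0.4, -0.5, -0.9]
opening: 0.0317
```

>>> apply_moves(
  series=[
    [0,0,0,0,0,0.0,190],
    [0,0,0,0,0,0.0,190],
    [0,0,0,0,0,0.0,190],
  ],
)

```text
clock: 7.22
ee_pos: [0.4753, 0.02, -0.0279]
orientation: [-0.08, 0.997, -0.0, 0.0]
wrist_force: [-0.7, 1.3, -0.5]
opening: 0.0218
```

Run:
```python
from h import *
o=monitor.get_obs();print(o['opening'],o['ee_pos'],o['wrist_force'])
im=eyes.get_image('wrist');cv2.imwrite('pics/w7.png',cv2.resize(im[230:430,210:440],None,fx=3,fy=3,interpolation=cv2.INTER_CUBIC))
```

```text
0.021798671295780163 [ 0.47526133  0.01998128 -0.02788603] [-0.69724657  1.32012721 -0.48554263]
```

View pics/w7.png

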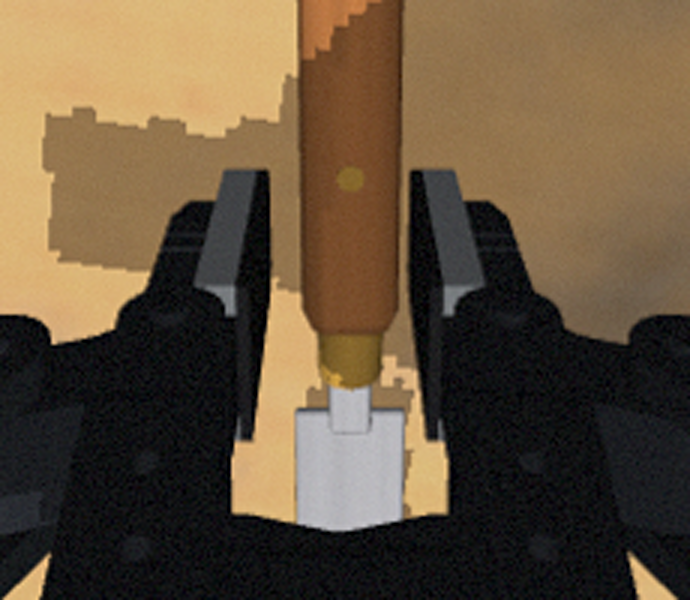

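>>> apply_moves(
  series=[
    [0,0,0,0,0,0.001,255],
    [0,0,0,0,0,0.001,255],
    [0,0,0,0,0,0.001,255],
    [0,0,0,0,0,0.001,255],
  ],
)

```text
clock: 7.78
ee_pos: [0.4754, 0.02, -0.0281]
orientation: [-0.08, 0.997, 0.0, 0.0]
wrist_force: [-2.5, 0.4, 16.5]
opening: 0.0136
```

>>> apply_moves(
  series=[
    [0,0,0,0,0,-0.03,255],
    [0,0,0,0,0,-0.06,255],
    [0,0,0,0,0,-0.06,255],
  ],
)

```text
clock: 8.15
ee_pos: [0.4765, 0.0201, 0.0327]
orientation: [-0.08, 0.997, 0.0, 0.002]
wrist_force: [0.5, 0.8, -1.4]
opening: 0.0131
```

Run:
```python
from h import *
o=monitor.get_obs();print(o['opening'],o['ee_pos'],o['wrist_force'],o['moment'])
im=eyes.get_image('wrist');cv2.imwrite('pics/w8.png',im)
s=eyes.get_image('scene');cv2.imwrite('pics/s8.png',cv2.resize(s[200:330,250:400],None,fx=4.5,fy=4.5,interpolation=cv2.INTER_CUBIC))
```

```text
0.013061240467500132 [0.47648007 0.02007969 0.03270675] [ 0.4797492   0.84224455 -1.39997569] [0.05270342 0.02287884 0.00688864]
```

View pics/w8.png

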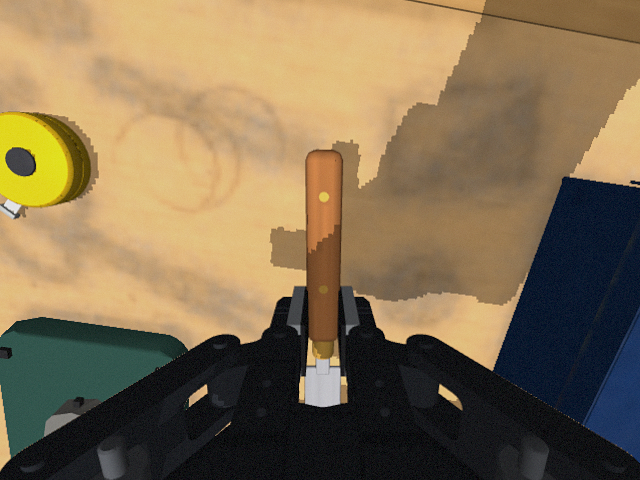

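View pics/s8.png

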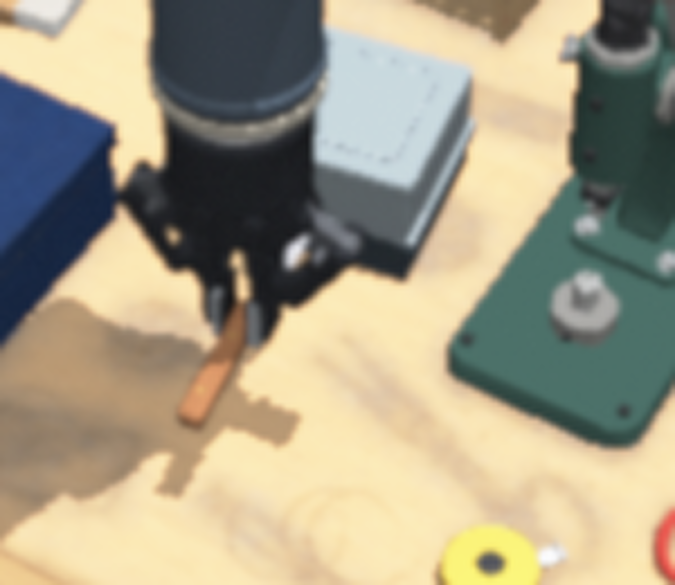

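>>> apply_moves(
  series=[
    [0,0,0,0,0.023,0.01,255],
    [0,0,0,0,0.023,0.036,255],
    [0,0,0,0,0.023,0.036,255],
    [0,0,0,0,0.023,0.036,255],
  ],
)

```text
clock: 8.75
ee_pos: [0.4712, 0.0423, -0.0051]
orientation: [-0.08, 0.997, -0.0, -0.001]
wrist_force: [-0.1, 0.9, -0.8]
opening: 0.0134
```

Run:
```python
from h import *
np.set_printoptions(precision=4,suppress=True)
o=monitor.get_obs();print(o['opening'],o['ee_pos'],o['orientation'],o['wrist_force'],o['moment'])
i=cam('wrist',o);Rm=R.from_quat(o['orientation'])
im=eyes.get_image('wrist')
# knife in tool frame as gripped: ee(.4754,.020,-.0281), tip (.5528,.0335)
y=np.radians(9.28);d=np.array([np.cos(y),np.sin(y),0]);n=np.array([-d[1],d[0],0])
def kn(a,b,c): # knife coords -> world at grasp
    t=np.array([.5528,.0335,0]); return t+(a-.062)*d+b*n+np.array([0,0,c])
R0=down(y+np.pi/2); e0=np.array([.4754,.020,-.0281])
def now(a,b,c): return o['ee_pos']+Rm.apply(R0.inv().apply(kn(a,b,c)-e0))
print('tip',now(.062,0,.0065))
P=[now(*k) for k in [(-.088,0,.013),(-.05,.0075,.013),(-.05,-.0075,.013),(.062,0,.0075),(0,.009,.0075),(.03,.009,.0075)]]
pp=proj(i,P);print(pp)
for q in pp: cv2.circle(im,tuple(q.round().astype(int)),1,(255,0,255),-1)
cv2.imwrite('pics/w9.png',im)
s=eyes.get_image('scene');si=cam('scene')
for q in proj(si,P): cv2.circle(s,tuple(q.round().astype(int)),0,(255,0,255),-1)
cv2.imwrite('pics/s9.png',cv2.resize(s[200:330,250:400],None,fx=4.5,fy=4.5,interpolation=cv2.INTER_NEAREST))
```

```text
0.013393883891193597 [ 0.4712  0.0423 -0.0051] [-0.0795  0.9968 -0.0002 -0.0006] [-0.1113  0.937  -0.8429] [ 0.0071  0.0155 -0.0015]
tip [0.5487 0.0556 0.0294]
[[326.864  148.8275]
 [344.6633 244.4814]
 [308.3152 244.4737]
 [325.5814 444.9114]
 [345.0299 342.1834]
 [343.842  394.6312]]
```

View pics/w9.png

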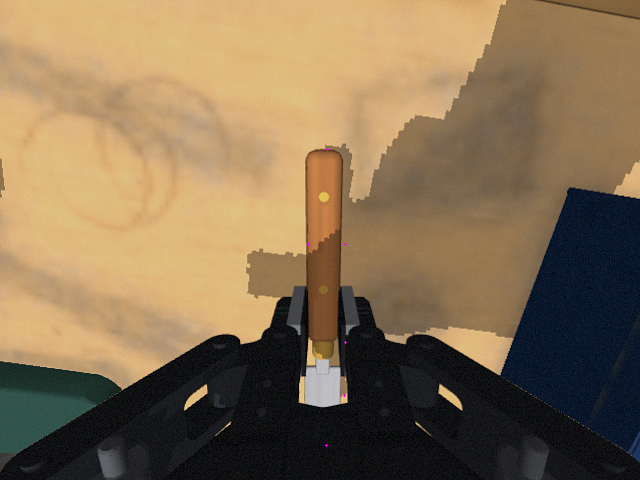

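View pics/s9.png

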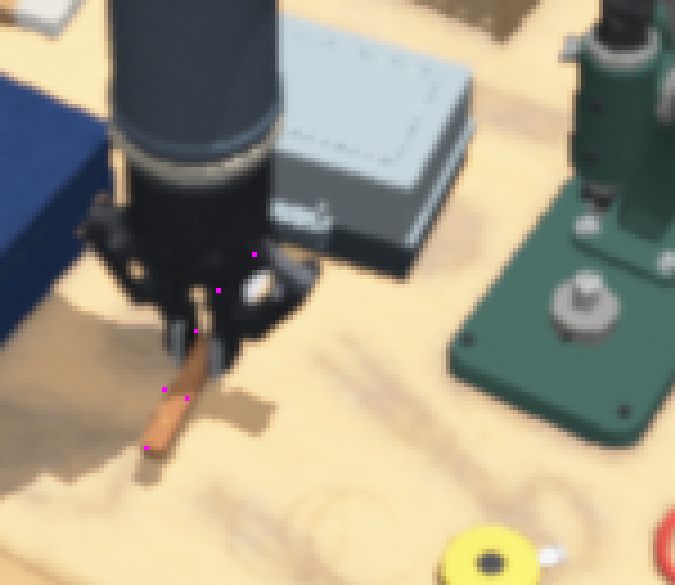

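>>> apply_moves(
  series=[
    [0,0,0,0,0,-0.0016,255],
    [0,0,0,-0.02,0,-0.0016,255],
    [0,0,0,-0.02,0,-0.0016,255],
    [0,0,0,-0.02,0,-0.0016,255],
  ],
)

```text
clock: 9.35
ee_pos: [0.4906, 0.0457, -0.0032]
orientation: [-0.08, 0.997, -0.0, -0.0]
wrist_force: [0.0, -0.8, -0.4]
opening: 0.0128
```

>>> apply_moves(
  series=[
    [0,0,0,-0.004,0,0,255],
    [0,0,0,-0.008,0,0,255],
    [0,0,0,-0.008,0,0,255],
  ],
)

```text
clock: 9.72
ee_pos: [0.4996, 0.0472, -0.0034]
orientation: [-0.08, 0.997, 0.0, 0.0]
wrist_force: [0.5, -0.6, -0.5]
opening: 0.0133
```

Run:
```python
from h import *
np.set_printoptions(precision=4,suppress=True)
o=monitor.get_obs();print(o['opening'],o['ee_pos'],o['orientation'],o['wrist_force'],o['moment'])
im=eyes.get_image('wrist');cv2.imwrite('pics/w10.png',im)
s=eyes.get_image('scene')
cv2.imwrite('pics/s10.png',cv2.resize(s[200:330,250:400],None,fx=4.5,fy=4.5,interpolation=cv2.INTER_CUBIC))
```

```text
0.01333662670756041 [ 0.4996  0.0472 -0.0034] [-0.0798  0.9968  0.      0.0002] [ 0.5113 -0.577  -0.5402] [-0.0249 -0.0227  0.0744]
```

View pics/s10.png

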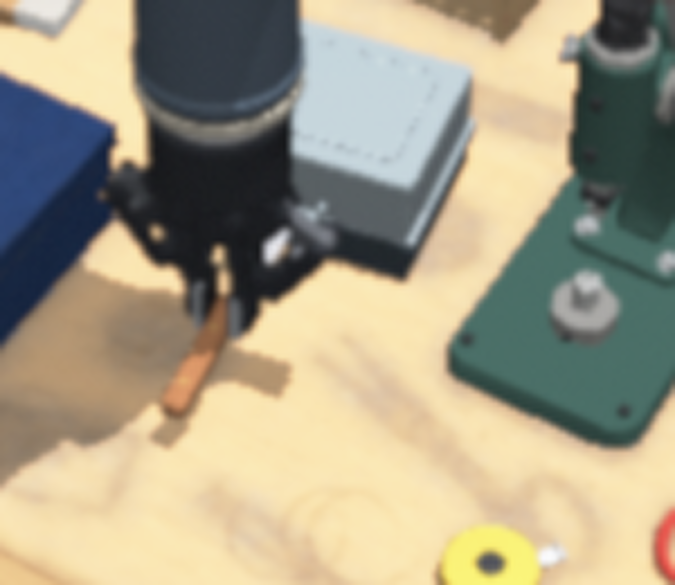

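>>> apply_moves(
  series=[
    [0,0,0,-0.002,0,0,255],
    [0,0,0,-0.004,0,0,255],
    [0,0,0,-0.005,0,0,255],
  ],
)

```text
clock: 10.2
ee_pos: [0.5044, 0.048, -0.0034]
orientation: [-0.08, 0.997, 0.0, 0.0]
wrist_force: [0.4, 0.8, -0.4]
opening: 0.0133
```

>>> apply_moves(
  series=[
    [0,0,0,-0.002,0,0,255],
    [0,0,0,-0.003,0,0,255],
    [0,0,0,-0.003,0,0,255],
  ],
)

```text
clock: 10.58
ee_pos: [0.5072, 0.0484, -0.0034]
orientation: [-0.08, 0.997, -0.0, 0.0]
wrist_force: [0.1, -0.5, -0.2]
opening: 0.0133
```

>>> apply_moves(
  series=[
    [0,0,0,-0.001,0,0,255],
    [0,0,0,-0.002,0,0,255],
    [0,0,0,-0.002,0,0,255],
  ],
)

```text
clock: 10.95
ee_pos: [0.509, 0.0487, -0.0034]
orientation: [-0.08, 0.997, -0.0, -0.0]
wrist_force: [0.3, -0.5, -0.2]
opening: 0.0129
```

>>> apply_moves(
  series=[
    [0,0,0,-0.001,0,0,255],
    [0,0,0,-0.002,0,0,255],
    [0,0,0,-0.002,0,0,255],
  ],
)

```text
clock: 11.32
ee_pos: [0.5094, 0.0488, -0.0037]
orientation: [-0.08, 0.997, -0.0, -0.002]
wrist_force: [-5.7, -1.3, 1.3]
opening: 0.0129
```

>>> apply_moves(
  series=[
    [0,0,0,0.001,0,0,255],
    [0,0,0,0.001,0,-0.005,255],
    [0,0,0,0.001,0,-0.01,255],
    [0,0,0,0.001,0,-0.015,255],
    [0,0,0,0.001,0,-0.019,255],
  ],
)

```text
clock: 11.95
ee_pos: [0.5108, 0.049, 0.0162]
orientation: [-0.08, 0.997, 0.0, 0.001]
wrist_force: [-1.2, -0.1, -1.3]
opening: 0.0129
```

>>> apply_moves(
  series=[
    [0,0,0,0,0,0,255],
    [0,0,0,0,0,0,255],
  ],
)

```text
clock: 12.2
ee_pos: [0.5108, 0.049, 0.0159]
orientation: [-0.08, 0.997, 0.0, 0.001]
wrist_force: [-0.2, -0.3, -0.5]
opening: 0.0131
```

Run:
```python
from h import *
np.set_printoptions(precision=4,suppress=True)
o=monitor.get_obs();print(o['opening'],o['ee_pos'],o['orientation'],o['wrist_force'],o['moment'])
im=eyes.get_image('wrist');cv2.imwrite('pics/w11.png',im)
s=eyes.get_image('scene')
cv2.imwrite('pics/s11.png',cv2.resize(s[190:320,250:400],None,fx=4.5,fy=4.5,interpolation=cv2.INTER_CUBIC))
```

```text
0.013075545036261222 [0.5108 0.049  0.0159] [-0.0798  0.9968  0.      0.0007] [-0.2091 -0.3217 -0.4862] [0.0142 0.1841 0.024 ]
```

View pics/s11.png

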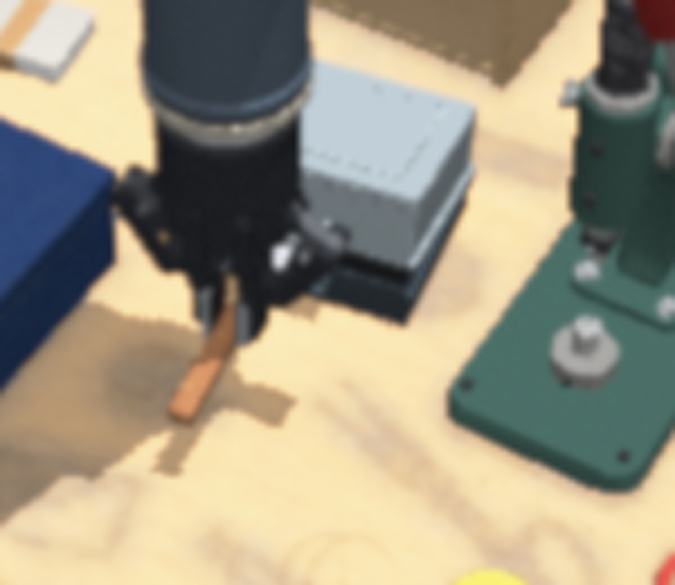

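View pics/w11.png

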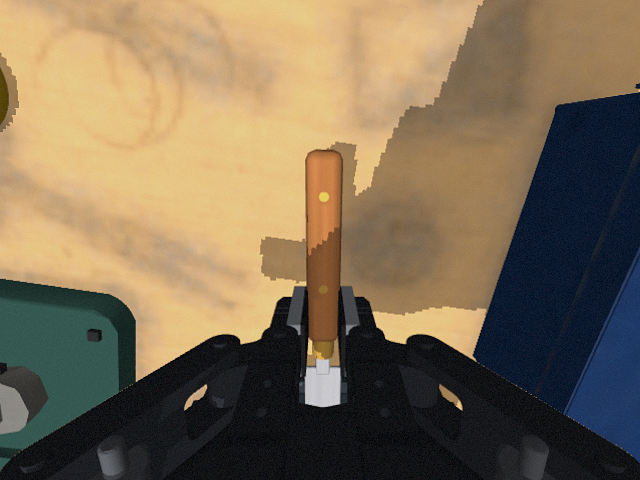

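>>> apply_moves(
  series=[
    [0,0,0,0,0,0.006,255],
    [0,0,0,0,0,0.012,255],
    [0,0,0,0,0,0.012,255],
    [0,0,0,-0.01,0,0.012,255],
    [0,0,0,-0.018,0,0.012,255],
  ],
)

```text
clock: 12.92
ee_pos: [0.5099, 0.0488, -0.0]
orientation: [-0.08, 0.997, -0.001, -0.017]
wrist_force: [-49.2, -6.1, 3.2]
opening: 0.0132
```

>>> apply_moves(
  series=[
    [0,0,0,-0.004,0,0,255],
    [0,0,0,-0.004,0,0,255],
    [0,0,0,-0.005,0,-0.01,255],
    [0,0,0,-0.007,0,-0.02,255],
    [0,0,0,-0.01,0,-0.03,255],
  ],
)

```text
clock: 13.55
ee_pos: [0.5356, 0.0529, 0.033]
orientation: [-0.08, 0.997, -0.0, -0.002]
wrist_force: [-0.0, 0.7, -1.9]
opening: 0.0129
```

Run:
```python
from h import *
np.set_printoptions(precision=4,suppress=True)
o=monitor.get_obs();print(o['opening'],o['ee_pos'],o['orientation'],o['wrist_force'],o['moment'])
im=eyes.get_image('wrist');cv2.imwrite('pics/w12.png',im)
s=eyes.get_image('scene')
cv2.imwrite('pics/s12.png',cv2.resize(s[190:320,250:400],None,fx=4.5,fy=4.5,interpolation=cv2.INTER_CUBIC))
```

```text
0.012931333176843527 [0.5356 0.0529 0.033 ] [-0.0797  0.9968 -0.0002 -0.0019] [-0.0081  0.6533 -1.868 ] [0.0162 0.1709 0.0144]
```

View pics/s12.png

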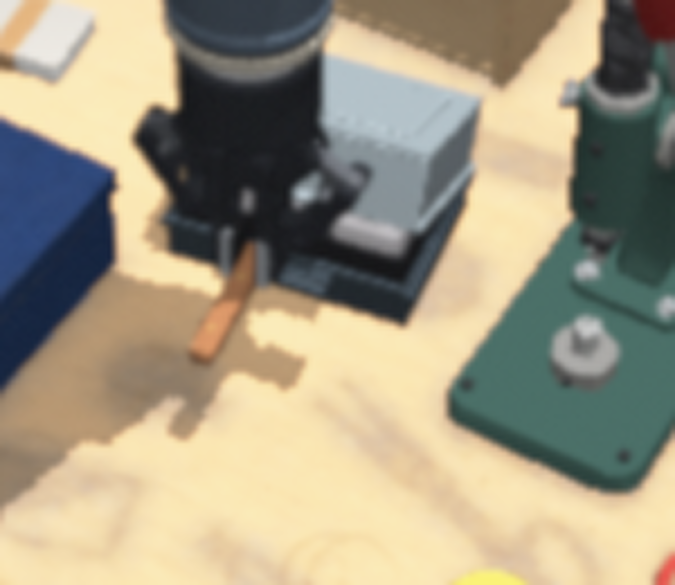

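View pics/w12.png

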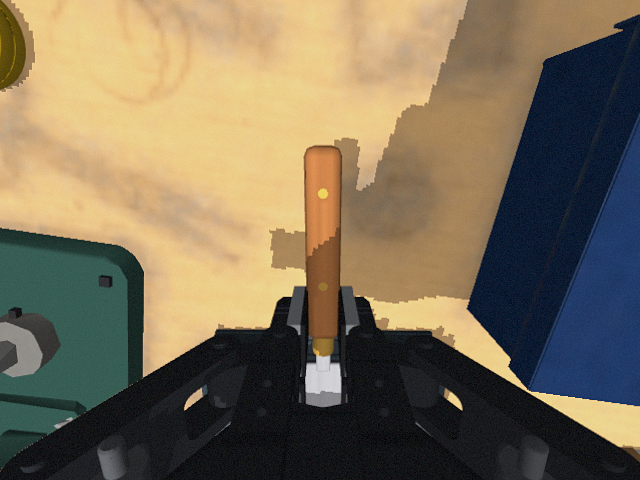

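>>> apply_moves(
  series=[
    [0,0,0,-0.008,0,-0.014,255],
    [0,0,0,-0.016,0,-0.026,255],
    [0,0,0,-0.024,0,-0.036,255],
    [0,0,0,-0.034,0,-0.046,255],
    [0,0,0,-0.044,0,-0.053,255],
  ],
)

```text
clock: 14.28
ee_pos: [0.5822, 0.0606, 0.0869]
orientation: [-0.08, 0.997, 0.0, 0.0]
wrist_force: [4.3, -0.6, -7.9]
opening: 0.0129
```

>>> apply_moves(
  series=[
    [0,0,0,-0.012,0,-0.007,255],
    [0,0,0,-0.025,0,-0.012,255],
    [0,0,0,-0.025,0,-0.012,255],
  ],
)

```text
clock: 14.65
ee_pos: [0.6067, 0.0646, 0.0983]
orientation: [-0.08, 0.997, -0.0, 0.0]
wrist_force: [3.0, -0.3, -8.8]
opening: 0.013
```

Run:
```python
from h import *
np.set_printoptions(precision=4,suppress=True)
o=monitor.get_obs();print(o['opening'],o['ee_pos'],o['orientation'],o['wrist_force'],o['moment'])
im=eyes.get_image('wrist');cv2.imwrite('pics/w13.png',im)
s=eyes.get_image('scene')
cv2.imwrite('pics/s13.png',cv2.resize(s[170:300,250:400],None,fx=4.5,fy=4.5,interpolation=cv2.INTER_CUBIC))
```

```text
0.013046732066949073 [0.6067 0.0646 0.0983] [-0.0799  0.9968 -0.      0.0001] [ 2.9598 -0.3056 -8.7606] [ 0.078  -0.2665  0.0124]
```

View pics/s13.png

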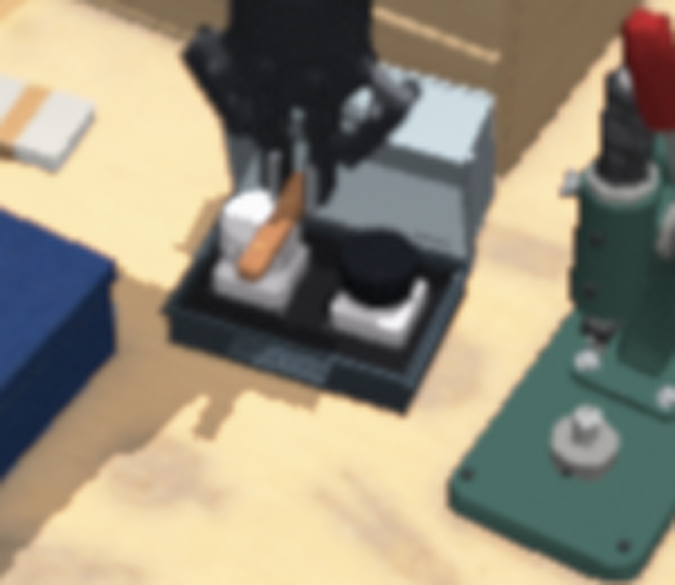

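>>> apply_moves(
  series=[
    [0,0,0,0,0,0.008,255],
    [0,0,0,0,0,0.015,255],
    [0,0,0,-0.015,0,0.015,255],
    [0,0,0,-0.03,0,0.015,255],
    [0,0,0,-0.04,0,0.016,255],
  ],
)

```text
clock: 15.38
ee_pos: [0.6452, 0.0706, 0.0822]
orientation: [-0.08, 0.997, -0.0, -0.001]
wrist_force: [-1.4, -0.4, -1.5]
opening: 0.0131
```

>>> apply_moves(
  series=[
    [0,0,0,-0.01,0,0.002,255],
    [0,0,0,-0.018,0,0.004,255],
    [0,0,0,-0.018,0,0.004,255],
  ],
)

```text
clock: 15.75
ee_pos: [0.6637, 0.0737, 0.0784]
orientation: [-0.08, 0.997, 0.0, 0.0]
wrist_force: [-0.4, -0.4, -0.5]
opening: 0.0133
```

Run:
```python
from h import *
np.set_printoptions(precision=4,suppress=True)
o=monitor.get_obs();print(o['opening'],o['ee_pos'],o['orientation'],o['wrist_force'],o['moment'])
s=eyes.get_image('scene')
cv2.imwrite('pics/s14.png',cv2.resize(s[150:300,250:400],None,fx=4,fy=4,interpolation=cv2.INTER_CUBIC))
s=eyes.get_image('top')
cv2.imwrite('pics/t14.png',cv2.resize(s[100:300,240:440],None,fx=3,fy=3,interpolation=cv2.INTER_CUBIC))
```

```text
0.013253930687955408 [0.6637 0.0737 0.0784] [-0.0798  0.9968  0.      0.0002] [-0.4001 -0.4196 -0.4786] [0.0027 0.0227 0.0523]
```

View pics/s14.png

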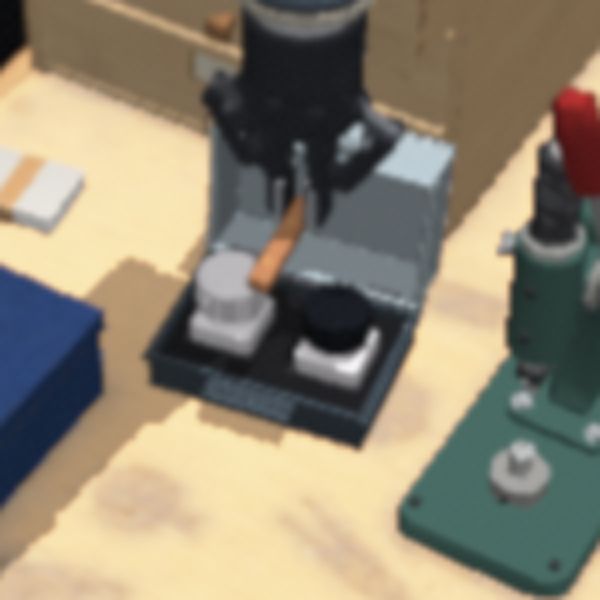

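View pics/t14.png

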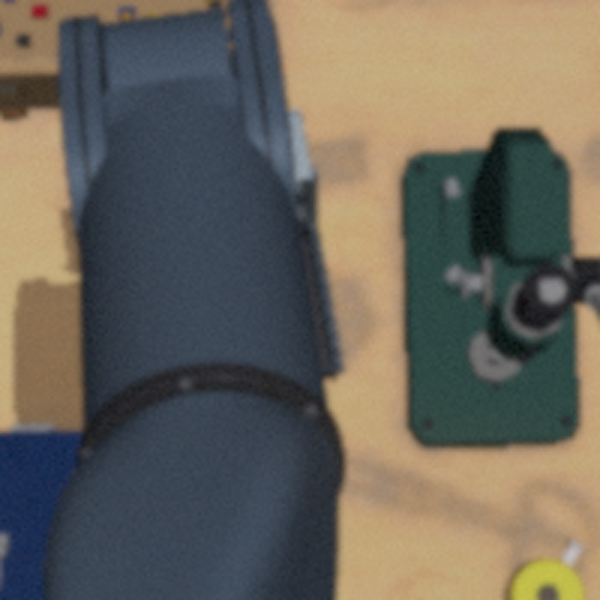

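>>> apply_moves(
  series=[
    [0,0,0,-0.006,0,0,255],
    [0,0,0,-0.012,0,0,255],
    [0,0,0,-0.012,0,0,255],
  ],
)

```text
clock: 16.23
ee_pos: [0.6757, 0.0756, 0.0787]
orientation: [-0.08, 0.997, 0.0, 0.0]
wrist_force: [-0.6, 0.1, -0.4]
opening: 0.0132
```

>>> apply_moves(
  series=[
    [0,0,0,-0.003,0,0,255],
    [0,0,0,-0.005,0,0,255],
    [0,0,0,-0.005,0,0,255],
  ],
)

```text
clock: 16.6
ee_pos: [0.6799, 0.0762, 0.0786]
orientation: [-0.08, 0.997, -0.0, -0.0]
wrist_force: [-0.2, -0.6, -0.9]
opening: 0.0134
```

Run:
```python
from h import *
np.set_printoptions(precision=4,suppress=True)
o=monitor.get_obs();print(o['opening'],o['ee_pos'],o['orientation'],o['wrist_force'],o['moment'])
s=eyes.get_image('scene')
cv2.imwrite('pics/s15.png',cv2.resize(s[150:300,250:400],None,fx=4,fy=4,interpolation=cv2.INTER_CUBIC))
cv2.imwrite('pics/w15.png',eyes.get_image('wrist'))
```

```text
0.013382520146447188 [0.6799 0.0762 0.0786] [-0.0798  0.9968 -0.     -0.0001] [-0.1672 -0.5726 -0.9093] [ 0.0018  0.0955 -0.0128]
```

View pics/s15.png

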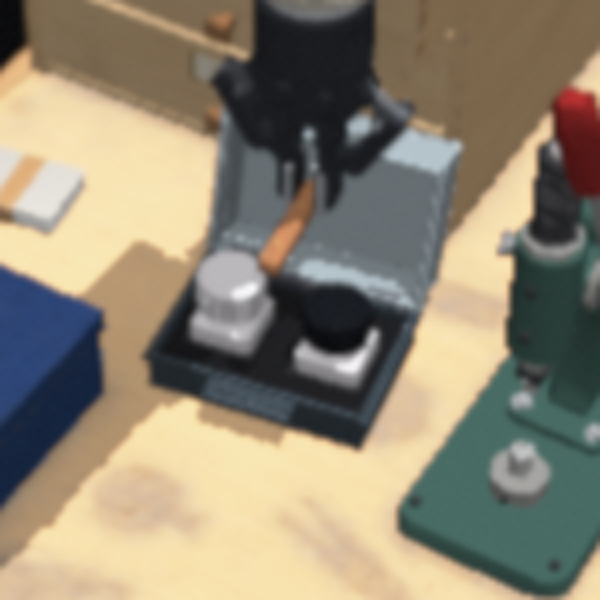

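View pics/w15.png

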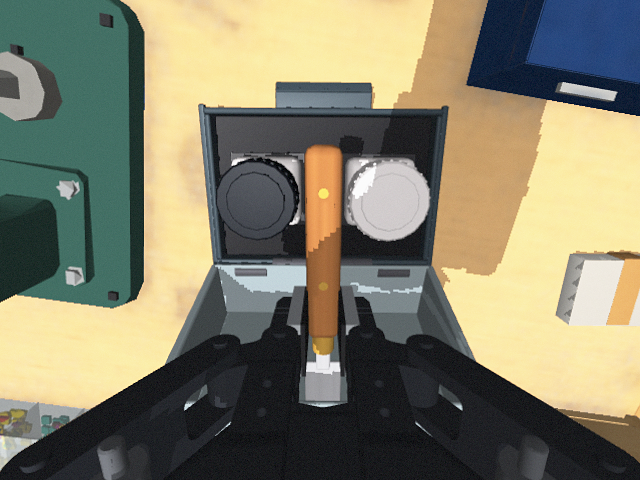

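>>> apply_moves(
  series=[
    [0,0,0,-0.003,0,0,255],
    [0,0,0,-0.003,0,0,255],
  ],
)

```text
clock: 16.95
ee_pos: [0.6805, 0.0763, 0.078]
orientation: [-0.08, 0.997, -0.0, -0.002]
wrist_force: [-8.4, -0.6, 2.0]
opening: 0.0132
```

>>> apply_moves(
  series=[
    [0,0,0,-0.003,0,0,255],
    [0,0,0,-0.003,0,0,255],
  ],
)

```text
clock: 17.2
ee_pos: [0.6807, 0.0763, 0.0773]
orientation: [-0.08, 0.997, -0.0, -0.005]
wrist_force: [-15.6, -1.7, 4.7]
opening: 0.0132
```

>>> apply_moves(
  series=[
    [0,0,0,-0.003,0,0,255],
    [0,0,0,-0.003,0,0,255],
  ],
)

```text
clock: 17.45
ee_pos: [0.6812, 0.0759, 0.0767]
orientation: [-0.079, 0.997, -0.001, -0.008]
wrist_force: [-24.2, -3.4, 6.4]
opening: 0.0127
```

>>> apply_moves(
  series=[
    [0,0,0,0.03,0,0,255],
    [0,0,0,0.08,0,0,255],
    [0,0,0,0.13,0,0,255],
    [0,0,0,0.18,0,0,255],
    [0,0,0,0.217,0,0,255],
  ],
)

```text
clock: 18.08
ee_pos: [0.4728, 0.0428, 0.079]
orientation: [-0.08, 0.997, 0.0, 0.0]
wrist_force: [1.2, -0.3, -0.6]
opening: 0.0136
```

>>> apply_moves(
  series=[
    [0,0,0,0,0,0,255],
    [0,0,0,0,0,0.04,255],
    [0,0,0,0,0,0.08,255],
    [0,0,0,0,0,0.095,255],
    [0,0,0,0,0,0.095,255],
  ],
)

```text
clock: 18.7
ee_pos: [0.4751, 0.0433, -0.0173]
orientation: [-0.08, 0.997, -0.0, -0.0]
wrist_force: [-0.4, -1.2, -0.7]
opening: 0.0133
```

Run:
```python
from h import *
np.set_printoptions(precision=4,suppress=True)
o=monitor.get_obs();print(o['opening'],o['ee_pos'],o['orientation'],o['wrist_force'],o['moment'])
s=eyes.get_image('scene')
cv2.imwrite('pics/s16.png',cv2.resize(s[150:300,250:400],None,fx=4,fy=4,interpolation=cv2.INTER_CUBIC))
cv2.imwrite('pics/w16.png',eyes.get_image('wrist'))
```

```text
0.01325474406169631 [ 0.4751  0.0433 -0.0173] [-0.0798  0.9968 -0.     -0.0004] [-0.4446 -1.2256 -0.7439] [ 0.0094 -0.0364  0.0298]
```

View pics/s16.png

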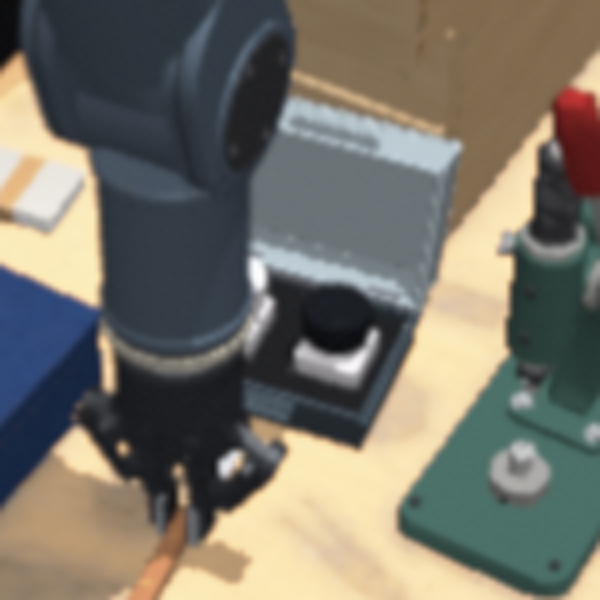

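View pics/w16.png

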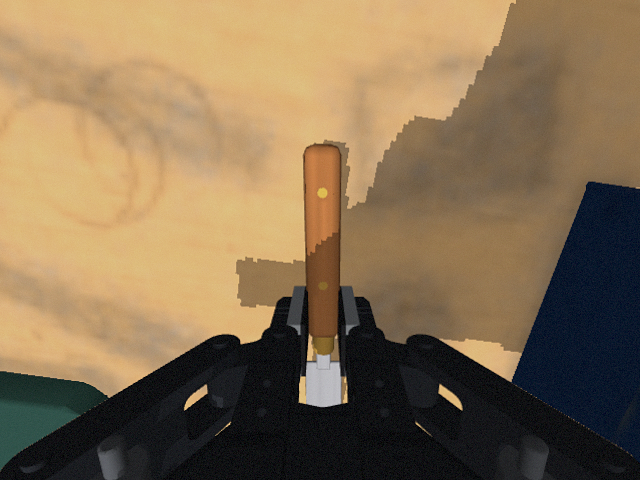

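>>> apply_moves(
  series=[
    [0,0,0,0,0,0.005,255],
    [0,0,0,0,0,0.01,255],
    [0,0,0,0,0,0.01,255],
  ],
)

```text
clock: 19.18
ee_pos: [0.4745, 0.0432, -0.0265]
orientation: [-0.08, 0.997, -0.0, -0.0]
wrist_force: [0.3, -0.8, -0.5]
opening: 0.013
```

>>> apply_moves(
  series=[
    [0,0,0,0,0,0,150],
    [0,0,0,0,0,0,120],
    [0,0,0,0,0,0,100],
    [0,0,0,0,0,-0.03,100],
    [0,0,0,0,0,-0.08,100],
  ],
)

```text
clock: 19.8
ee_pos: [0.4734, 0.043, 0.0535]
orientation: [-0.08, 0.997, -0.0, -0.002]
wrist_force: [0.7, -0.2, 0.1]
opening: 0.0518
```

>>> apply_moves(
  series=[
    [0,0,0,0,0,-0.06,100],
    [0,0,0,0,0,-0.12,100],
    [0,0,0,0,0,-0.15,100],
    [0,0,0,0,0,-0.15,100],
    [0,0,0,0,0,-0.15,100],
  ],
)

```text
clock: 20.42
ee_pos: [0.4739, 0.0432, 0.2029]
orientation: [-0.08, 0.997, -0.0, -0.0]
wrist_force: [-0.4, -0.6, -0.4]
opening: 0.052
```

Run:
```python
from h import *
np.set_printoptions(precision=4,suppress=True)
o=monitor.get_obs();print(o['opening'],o['ee_pos'],o['orientation'],o['wrist_force'],o['moment'])
i=cam('wrist',o);im=eyes.get_image('wrist');cv2.imwrite('pics/w17.png',im)
for l,z in (('cap_dark',.070),('cap_white',.07),('knife',.007)):
    for q in finder.silhouettes('wrist',l)[:2]:
        m=q['mask'].astype(np.uint8); c,_=cv2.findContours(m,cv2.RETR_EXTERNAL,cv2.CHAIN_APPROX_NONE);c=max(c,key=cv2.contourArea)
        print(l,q['confidence'],q['uv'],onz(i,q['uv'],z)[:2],cv2.minEnclosingCircle(c),cv2.boundingRect(c))
```

```text
0.05197036747344339 [0.4739 0.0432 0.2029] [-0.0798  0.9968 -0.     -0.0005] [-0.3855 -0.5881 -0.4277] [-0.0364 -0.0351 -0.0235]
cap_dark 0.78 [289.4, 367.0] [0.6369 0.0324] ((288.9584655761719, 365.3768615722656), 23.178194046020508) (268, 343, 42, 46)
cap_dark 0.45 [322.3, 342.3] [0.601  0.0627] ((323.65380859375, 357.6560363769531), 80.13475036621094) (257, 298, 131, 111)
cap_white 0.73 [354.6, 365.5] [0.6238 0.1017] ((355.5, 365.5465087890625), 23.464866638183594) (335, 343, 42, 46)
knife 0.59 [321.8, 212.1] [0.476  0.0419] ((322.0, 208.97308349609375), 65.09619140625) (314, 144, 18, 131)
```

View pics/w17.png

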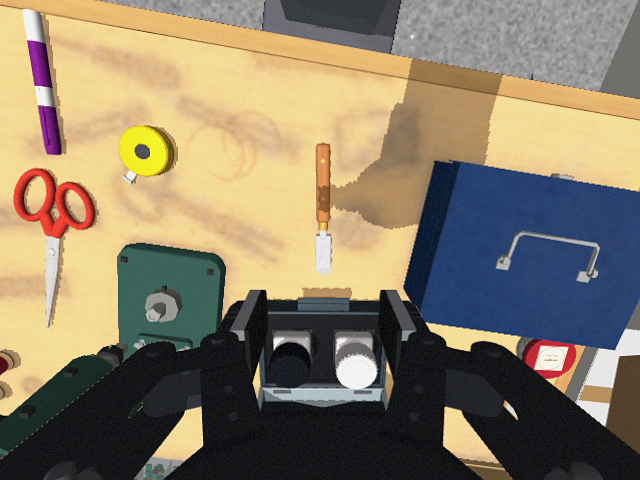

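Run:
```python
from h import *
o=dict(ee_pos=np.array([.6799,.0762,.0786]),orientation=np.array([-.0798,.9968,0,-.0001]))
i=cam('wrist',o)
a=onz(i,(257,200),.07);b=onz(i,(389,201),.07);print(a,b,np.linalg.norm(a-b),(a+b)/2,np.degrees(np.arctan2(*(b-a)[:2][::-1]))-90)
o=monitor.get_obs(); y=np.radians(9.3)
for P in ([a[0],a[1],.2029],[a[0],a[1],.09]): print(plan(P,down(y),o),plan(P,down(y+np.pi),o))
print(o['joint_pos'])
```

```text
[0.64282695 0.03312315 0.07      ] [0.63185583 0.1045272  0.07      ] 0.07224198423536442 [0.63734139 0.06882517 0.07      ] 8.735094682460684
[-1.9000e-03 -1.6000e-03  1.5682e+00 -1.6520e-01 -3.6700e-02 -7.0000e-04] [ 1.6000e-03 -1.9000e-03 -1.5734e+00 -1.6520e-01 -3.6700e-02 -7.0000e-04]
[-0.0019 -0.0016  1.5682 -0.1654 -0.0367  0.1122] [ 0.0016 -0.0019 -1.5734 -0.1654 -0.0367  0.1122]
[-0.2990538   0.28424375  0.14320633  1.94407865 -0.05013916  0.91881051
  1.59952561]
```

>>> apply_moves(
  series=[
    [0,0,0.18,-0.033,-0.0073,0,80],
    [0,0,0.36,-0.066,-0.0147,0,80],
    [0,0,0.54,-0.099,-0.022,0,80],
    [0,0,0.72,-0.132,-0.0293,0,80],
    [0,0,0.9,-0.1652,-0.0367,0,80],
  ],
)

```text
clock: 21.25
ee_pos: [0.6442, 0.0331, 0.2025]
orientation: [0.364, 0.931, -0.0, -0.001]
wrist_force: [0.6, 0.5, -0.2]
opening: 0.0584
```

>>> apply_moves(
  series=[
    [0,0,0.18,0,0,0,80],
    [0,0,0.36,0,0,0,80],
    [0,0,0.53,0,0,0,80],
    [0,0,0.668,0,0,0,80],
    [0,0,0.668,0,0,0,80],
  ],
)

```text
clock: 21.88
ee_pos: [0.6431, 0.0333, 0.2025]
orientation: [0.647, 0.762, -0.001, -0.0]
wrist_force: [0.1, -0.6, -0.7]
opening: 0.0585
```

>>> apply_moves(
  series=[
    [0,0,0,0,0,0,80],
    [0,0,0,0,0,0.05,80],
    [0,0,0,0,0,0.1,80],
    [0,0,0,0,0,0.1,80],
    [0,0,0,0,0,0.1,80],
  ],
)

```text
clock: 22.5
ee_pos: [0.6445, 0.0328, 0.1053]
orientation: [0.647, 0.762, 0.001, 0.001]
wrist_force: [0.1, -0.1, 1.1]
opening: 0.0587
```

Run:
```python
from h import *
np.set_printoptions(precision=4,suppress=True)
o=monitor.get_obs();print(o['opening'],o['ee_pos'],o['orientation'],o['wrist_force'],o['moment'],o['joint_pos'])
i=cam('wrist',o);im=eyes.get_image('wrist');cv2.imwrite('pics/w18.png',im)
print(plan([.643,.0335,.019],down(np.radians(9.3)),o))
s=eyes.get_image('scene')
cv2.imwrite('pics/s18.png',cv2.resize(s[150:300,250:400],None,fx=4,fy=4,interpolation=cv2.INTER_CUBIC))
```

```text
0.05868378107237068 [0.6445 0.0328 0.1053] [0.6472 0.7623 0.0005 0.0007] [ 0.109  -0.0897  1.1345] [-0.0277 -0.0274  0.0125] [-0.4149  0.6742  0.4987  1.6519 -0.3865  0.9134  0.3936]
[ 0.0017  0.0005  0.0007  0.001  -0.0015  0.0863]
```

View pics/w18.png

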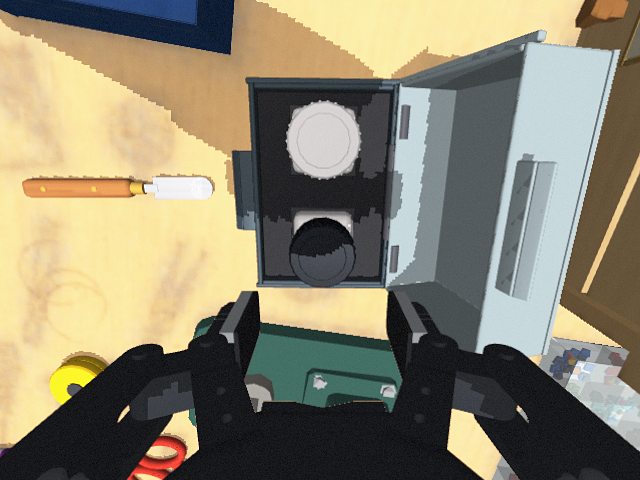

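View pics/s18.png

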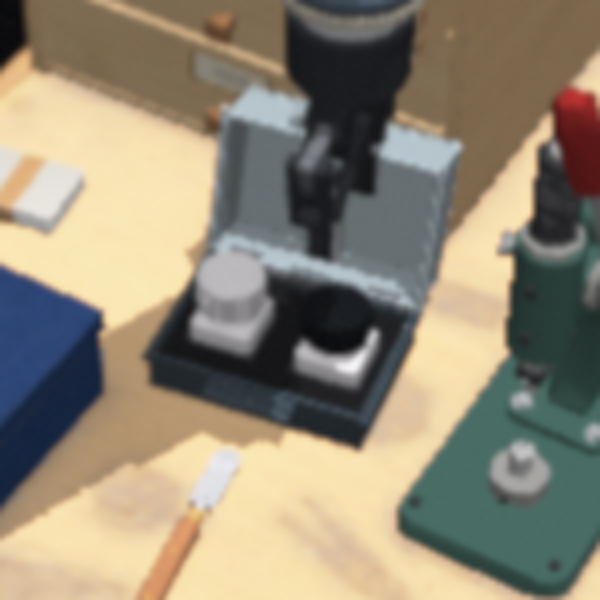

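Run:
```python
from h import *
o=monitor.get_obs();i=cam('wrist',o)
for l in ('cap_dark','cap_white'):
  q=finder.silhouettes('wrist',l)[0];print(l,q['confidence'],q['uv'],onz(i,q['uv'],.07)[:2])
print(onz(i,(322,252),.07),onz(i,(324,140),.07))
t=np.linspace(0,2*np.pi,60)
im=cv2.imread('pics/w18.png')
for c in ([.643,.0335],):
  for z in (.07,.046):
    for p in proj(i,np.c_[c[0]+.0225*np.cos(t),c[1]+.0225*np.sin(t),0*t+z]): cv2.circle(im,tuple(p.round().astype(int)),0,(0,255,255) if z>.05 else (0,0,255),-1)
cv2.imwrite('pics/w18z.png',cv2.resize(im[190:300,240:400],None,fx=4,fy=4,interpolation=cv2.INTER_CUBIC))
```

```text
cap_dark 0.89 [320.3, 254.5] [0.64302186 0.03421428]
cap_white 0.92 [321.6, 138.6] [0.63204736 0.10657047]
[0.64384946 0.03611584 0.07      ] [0.63359326 0.10601527 0.07      ]
```

View pics/w18z.png

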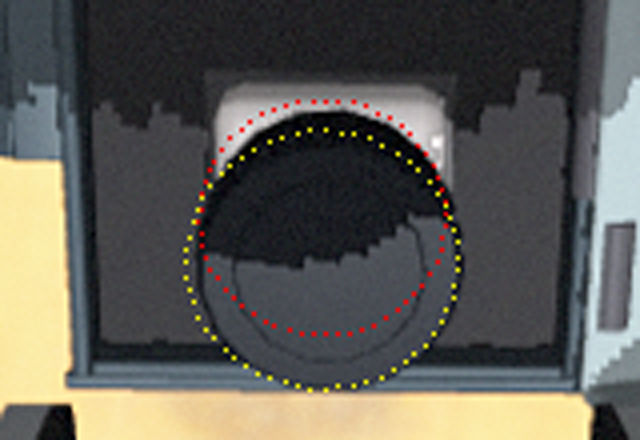

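>>> apply_moves(
  series=[
    [0,0,0,0.002,-0.001,0.03,80],
    [0,0,0,0.002,-0.001,0.055,80],
    [0,0,0,0.002,-0.001,0.06,80],
    [0,0,0,0.002,-0.001,0.06,80],
  ],
)

```text
clock: 23.2
ee_pos: [0.6427, 0.0349, 0.0445]
orientation: [0.647, 0.762, 0.0, 0.0]
wrist_force: [1.0, -0.1, 1.3]
opening: 0.0589
```

Run:
```python
from h import *
np.set_printoptions(precision=4,suppress=True)
o=monitor.get_obs();print(o['opening'],o['ee_pos'],o['orientation'],o['wrist_force'],o['moment'])
i=cam('wrist',o);im=eyes.get_image('wrist');cv2.imwrite('pics/w19.png',im)
```

```text
0.0588629260459645 [0.6427 0.0349 0.0445] [0.6474 0.7622 0.0003 0.0004] [ 1.0306 -0.1458  1.2663] [0.0025 0.0032 0.0022]
```

View pics/w19.png

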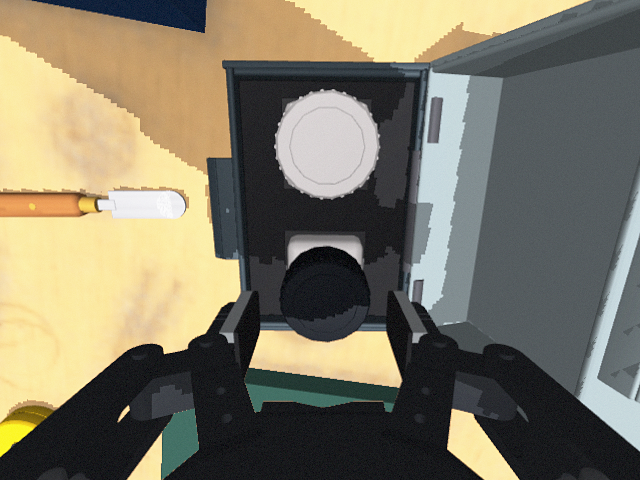

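>>> apply_moves(
  series=[
    [0,0,0,0,0,0.012,80],
    [0,0,0,0,0,0.024,80],
    [0,0,0,0,0,0.024,80],
    [0,0,0,0,0,0.024,80],
  ],
)

```text
clock: 23.75
ee_pos: [0.6422, 0.0349, 0.0195]
orientation: [0.647, 0.762, -0.0, 0.0]
wrist_force: [0.5, 0.1, 0.3]
opening: 0.0587
```

>>> apply_moves(
  series=[
    [0,0,0,0,0,0,255],
    [0,0,0,0,0,0,255],
    [0,0,0,0,0,0,255],
    [0,0,0,0,0,0,255],
  ],
)

```text
clock: 24.25
ee_pos: [0.6426, 0.0349, 0.0203]
orientation: [0.647, 0.762, 0.0, 0.0]
wrist_force: [-1.1, -0.6, 5.6]
opening: 0.0433
```

Run:
```python
from h import *
np.set_printoptions(precision=4,suppress=True)
o=monitor.get_obs();print(o['opening'],o['ee_pos'],o['orientation'],o['wrist_force'],o['moment'],o['joint_torque'])
i=cam('wrist',o);im=eyes.get_image('wrist');cv2.imwrite('pics/w20.png',im)
```

```text
0.04327767286693535 [0.6426 0.0349 0.0203] [0.6474 0.7621 0.0003 0.0004] [-1.0995 -0.579   5.6296] [-0.0633  0.2062 -0.0013] [ -0.0877 -73.8607  10.4912 -18.5293  -0.0915  -0.251    0.0014]
```

View pics/w20.png

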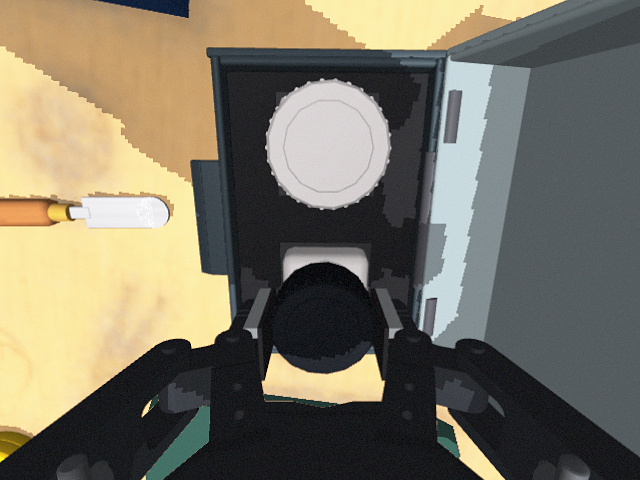

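>>> apply_moves(
  series=[
    [0,0,-0.09,0,0,0,255],
    [0,0,-0.16,0,0,0,255],
    [0,0,-0.16,0,0,0,255],
  ],
)

```text
clock: 24.68
ee_pos: [0.6427, 0.0349, 0.0203]
orientation: [0.584, 0.811, 0.0, 0.0]
wrist_force: [-0.2, 0.8, 5.9]
opening: 0.0436
```

Run:
```python
from h import *
np.set_printoptions(precision=4,suppress=True)
o=monitor.get_obs();print(o['opening'],o['ee_pos'],o['orientation'],o['wrist_force'],o['moment'],o['joint_torque'][6],np.degrees((down(np.radians(9.3)).inv()*R.from_quat(o['orientation'])).as_rotvec()))
```

```text
0.04355941873487004 [0.6427 0.0349 0.0203] [0.5845 0.8114 0.0005 0.0004] [-0.1588  0.778   5.9324] [-0.0339  0.0766  0.0204] 0.5332574062049389 [-0.072  -0.0018 -9.1717]
```

>>> apply_moves(
  series=[
    [0,0,-0.1,0,0,0,255],
    [0,0,-0.17,0,0,0,255],
    [0,0,-0.17,0,0,0,255],
  ],
)

```text
clock: 25.05
ee_pos: [0.6427, 0.0349, 0.0202]
orientation: [0.514, 0.858, 0.0, 0.0]
wrist_force: [-0.4, 1.0, 6.5]
opening: 0.0434
```

Run:
```python
from h import *
np.set_printoptions(precision=4,suppress=True)
o=monitor.get_obs();print(o['opening'],o['ee_pos'],o['orientation'],o['wrist_force'],o['moment'],o['joint_torque'][6],np.degrees((down(np.radians(9.3)).inv()*R.from_quat(o['orientation'])).as_rotvec()))
i=cam('wrist',o);im=eyes.get_image('wrist');cv2.imwrite('pics/w21.png',im)
```

```text
0.04335316356662471 [0.6427 0.0349 0.0202] [0.5136 0.858  0.0004 0.0005] [-0.4023  0.9755  6.4857] [-0.063   0.123  -0.0108] 0.4359322227537632 [ -0.0727  -0.0103 -18.8933]
```

View pics/w21.png

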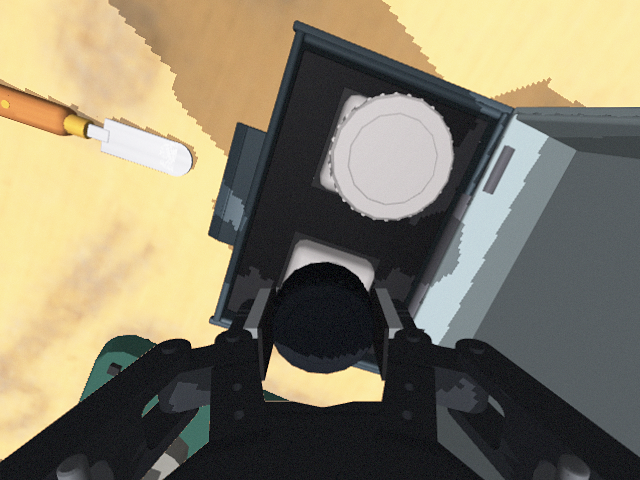

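>>> apply_moves(
  series=[
    [0,0,-0.17,0,0,0,255],
    [0,0,-0.34,0,0,0,255],
    [0,0,-0.34,0,0,0,255],
  ],
)

```text
clock: 25.48
ee_pos: [0.6428, 0.0348, 0.0203]
orientation: [0.361, 0.932, 0.0, 0.001]
wrist_force: [-0.7, -0.7, 6.8]
opening: 0.0435
```

Run:
```python
from h import *
np.set_printoptions(precision=4,suppress=True)
o=monitor.get_obs();print(o['opening'],o['ee_pos'],o['wrist_force'],o['moment'],o['joint_torque'][6],np.degrees((down(np.radians(9.3)).inv()*R.from_quat(o['orientation'])).as_rotvec()))
```

```text
0.04352393989058434 [0.6428 0.0348 0.0203] [-0.7233 -0.7156  6.8101] [-0.0952  0.0415  0.041 ] 1.2794795259833336 [ -0.0794  -0.0163 -38.3219]
```

>>> apply_moves(
  series=[
    [0,0,-0.16,0,0,0,255],
    [0,0,-0.32,0,0,0,255],
    [0,0,-0.45,0,0,0,255],
    [0,0,-0.45,0,0,0,255],
  ],
)

```text
clock: 25.98
ee_pos: [0.6428, 0.0348, 0.0203]
orientation: [0.145, 0.989, 0.0, 0.001]
wrist_force: [-0.2, -0.2, 6.9]
opening: 0.0432
```

Run:
```python
from h import *
np.set_printoptions(precision=4,suppress=True)
o=monitor.get_obs();print(o['opening'],o['ee_pos'],o['wrist_force'],o['moment'],o['joint_torque'][6],np.degrees((down(np.radians(9.3)).inv()*R.from_quat(o['orientation'])).as_rotvec()),o['joint_pos'])
i=cam('wrist',o);im=eyes.get_image('wrist');cv2.imwrite('pics/w22.png',im)
```

```text
0.04320533683027668 [0.6428 0.0348 0.0203] [-0.2136 -0.2183  6.9115] [-0.1021  0.068   0.0621] 0.8142932318150997 [ -0.069   -0.0344 -64.0338] [-0.1995  0.725   0.1209  1.7169 -0.1239  0.7058  1.2655]
```

View pics/w22.png

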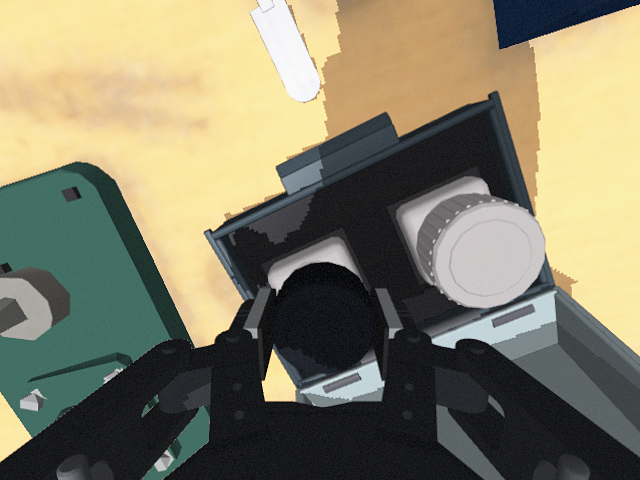

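>>> apply_moves(
  series=[
    [0,0,0,0,0,-0.002,255],
    [0,0,0,0,0,-0.004,255],
    [0,0,0,0,0,-0.004,255],
  ],
)

```text
clock: 26.4
ee_pos: [0.642, 0.0351, 0.0235]
orientation: [0.144, 0.99, -0.0, -0.0]
wrist_force: [-0.6, -0.2, -0.1]
opening: 0.0437
```

Run:
```python
from h import *
np.set_printoptions(precision=4,suppress=True)
o=monitor.get_obs();print(o['opening'],o['ee_pos'],o['wrist_force'],o['moment'])
```

```text
0.043698603622379206 [0.642  0.0351 0.0235] [-0.6382 -0.1565 -0.134 ] [-0.07    0.0472 -0.0629]
```

>>> apply_moves(
  series=[
    [0,0,0,0,0,-0.006,255],
    [0,0,0,0,0,-0.012,255],
    [0,0,0,0,0,-0.018,255],
    [0,0,0,0,0,-0.03,255],
    [0,0,0,0,0,-0.04,255],
  ],
)

```text
clock: 27.02
ee_pos: [0.6424, 0.035, 0.0647]
orientation: [0.144, 0.99, 0.0, 0.0]
wrist_force: [0.0, 0.8, -1.0]
opening: 0.0434
```

>>> apply_moves(
  series=[
    [0,0,0,0,0,-0.015,255],
    [0,0,0,0,0,-0.025,255],
    [0,0,0,0,0,-0.025,255],
    [0,0,0,0,0,-0.025,255],
  ],
)

```text
clock: 27.52
ee_pos: [0.6419, 0.035, 0.0883]
orientation: [0.144, 0.99, -0.0, -0.0]
wrist_force: [1.5, -0.4, 0.0]
opening: 0.0435
```

Run:
```python
from h import *
np.set_printoptions(precision=4,suppress=True)
o=monitor.get_obs();print(o['opening'],o['ee_pos'],o['orientation'],o['wrist_force'],o['qvel'])
cv2.imwrite('pics/w23.png',eyes.get_image('wrist'))
s=eyes.get_image('scene')
cv2.imwrite('pics/s23.png',cv2.resize(s[150:350,230:430],None,fx=3,fy=3,interpolation=cv2.INTER_CUBIC))
```

```text
0.04350473344882904 [0.6419 0.035  0.0883] [ 0.1436  0.9896 -0.0001 -0.0002] [ 1.5184 -0.3793  0.029 ] [ 0.0018  0.0056 -0.0024  0.0045 -0.0013 -0.0001  0.0005]
```

View pics/w23.png

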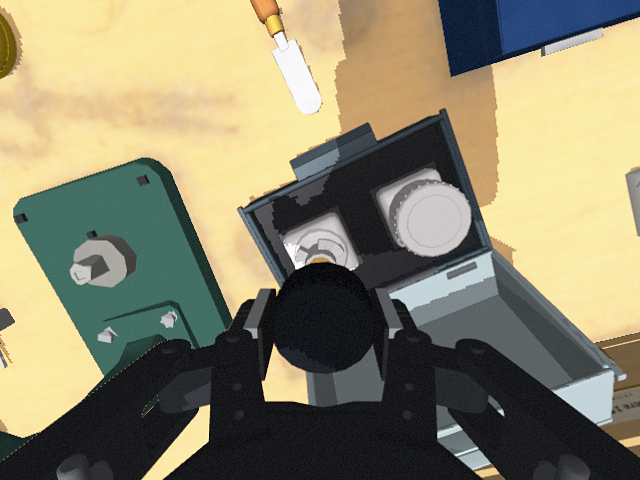

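View pics/s23.png

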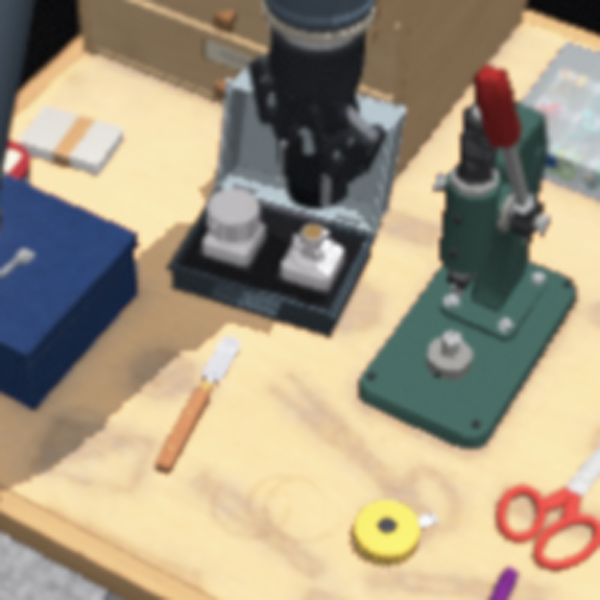

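The wrist picture shows the cap held at (322,317) and the open neck at (322,250). The scene picture shows the bare neck at (315,235), the lid open, the white cap on and the knife flat on the table. The cap is 68 mm above its seat and the arm is still, so I'm handing in.

Run:
```python
from h import *
print(job.close_job()); print(monitor.get_obs()['clock'])
```

```text
the job is handed in; nothing more can be done
None
the job is handed in; nothing more can be done
```

The kit is open, the knife is on the table, and the dark cap is off and held upright above its jar. I handed the job in at about 27.6 s of the 61 s allowed.

- **Lid:** I pried it up with the knife in the slot and pushed it back until it met its stop, where the push rose to about 24 N. It stayed there after I pulled the knife away.
- **Knife:** I laid it flat on the table in front of the case.
- **Cap:** I tried anticlockwise first. It turned freely to 64° with almost no torque, so this jar has a right-hand thread. I did not turn it clockwise. The cap lifted with no resistance to about 68 mm above its seat.

**Last checks:** The pictures showed the bare neck, the lid leaning back, the white cap still on and the knife flat. In view, nothing else looked disturbed, though I did not measure the bystanders again. The gripper read 43.5 mm open on the cap, and the arm was still.

**What went wrong or disagreed:**
- **Fingertips:** They ended about 28 mm short of the reported TCP, so the first grasp closed on nothing. I corrected this by picture and by contact with the table.
- **Knife push:** While I was moving the blade under the lid rim it caught, and the wrist force reached about 49 N. The knife slid about 2 mm in the grip. The force came through the knife, not the arm or gripper body.
- **Cap position:** The wrist camera gave the jar spacing as 71–72 mm instead of 74 mm, so the measured cap position was 1–2 mm uncertain. The grasp still held.

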